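# Weigh out a stake of chips and clear the mahjong table

### The job

Clear up after the round: add or take chip rolls on the spring scale's pan until the needle rests inside the dark band on the dial and leave them there, put every chip roll that is not on the pan in the glass saucer, and put all the loose mahjong tiles lying on the table in the white tile tray. Leave the dice cup and the chip tongs where they are.

Things in the scene. Friction and masses are not known exactly. Their poses are not given: they have to be found in the camera images.
- scale: spring counter scale, fixed on the table. White housing 140 x 170 mm, 56 mm high; origin: centre of the housing on the table top; x points away from the robot to the dial, y to the left, z up. The aluminium pan rides above the housing.
- dial (a point): centre of the dial face, 165 mm out along the scale's x and 70 mm up. 128 mm square face leaning back 45 degrees, facing away from the robot and upward; its upper edge is 120 mm high. Ticks run clockwise, one per mm of pan travel; the red needle points straight up at 25.1 mm. The one solid dark band, around straight up, is the target.
- pan (a joint): travel of the scale's sprung pan, m: 0 empty (top position), growing as the pan sinks under load, bottom stop at 0.045. The dark band on the dial is 0.0228 to 0.0274. One roll of five sinks the pan by about 3 to 4.2 mm, a roll of ten by about twice a five; rolls differ a little.
- pan_in (a point): centre of the pan's flat floor, moves with the pan; 110 mm above the table when empty. Aluminium pan 150 mm (x) by 200 mm (y) outside, with a rim 8 mm high and 3 mm thick; axes as the scale.
- tray: white plastic tile tray, open box 150 mm (x) x 190 mm (y) x 32 mm high, 4 mm walls, fixed. Origin: centre of its underside. It stands left or right of the scale, the saucer on the other side.
- tray_in (a point): centre of the tile tray's inner floor, axes as the tray.
- saucer: round glass saucer, fixed, rim radius 90 mm, 16 mm high; flat inside floor about 68 mm in radius. Origin: centre of its underside.
- saucer_in (a point): centre of the saucer's inner floor, 6 mm above the table.
- cup: red dice cup, 72 mm wide, 85 mm high, standing; origin: centre of its foot. A bystander.
- tongs: chrome chip tongs lying flat, 150 mm long (x), about 32 mm wide, 8 mm high; origin under its middle. A bystander.
- ten1: sealed roll of ten chips, rigid upright cylinder 39 mm in diameter, 33 mm tall; origin: centre of its lower end, z along its axis. Starts on the scale pan. May be absent.
- ten2: sealed roll of ten chips, rigid upright cylinder 39 mm in diameter, 33 mm tall; origin: centre of its lower end, z along its axis. Starts on the scale pan. May be absent.
- ten3: sealed roll of ten chips, rigid upright cylinder 39 mm in diameter, 33 mm tall; origin: centre of its lower end, z along its axis. Starts on the scale pan. May be absent.
- ten4: sealed roll of ten chips, rigid upright cylinder 39 mm in diameter, 33 mm tall; origin: centre of its lower end, z along its axis. Starts on the scale pan. May be absent.
- five1: sealed roll of five chips, rigid upright cylinder 39 mm in diameter, 16.5 mm tall; origin: centre of its lower end, z along its axis. Starts on the table.
- five2: sealed roll of five chips, rigid upright cylinder 39 mm in diameter, 16.5 mm tall; origin: centre of its lower end, z along its axis. Starts on the table.
- five3: sealed roll of five chips, rigid upright cylinder 39 mm in diameter, 16.5 mm tall; origin: centre of its lower end, z along its axis. Starts on the table.
- five4: sealed roll of five chips, rigid upright cylinder 39 mm in diameter, 16.5 mm tall; origin: centre of its lower end, z along its axis. Starts on the table.
- tile1: mahjong tile lying flat, 40 mm (x) x 30 mm (y) x 22 mm (z), pale back up; origin: centre of its underside. Starts on the table. May be absent.
- tile2: mahjong tile lying flat, 40 mm (x) x 30 mm (y) x 22 mm (z), pale back up; origin: centre of its underside. Starts on the table. May be absent.
- tile3: mahjong tile lying flat, 40 mm (x) x 30 mm (y) x 22 mm (z), pale back up; origin: centre of its underside. Starts on the table. May be absent.
- tile4: mahjong tile lying flat, 40 mm (x) x 30 mm (y) x 22 mm (z), pale back up; origin: centre of its underside. Starts on the table. May be absent.

How it is judged:
By the outcome, as a careful person would: the job done as asked, in the order asked, and still so for the second after the job is handed in, with the robot touching nothing.
Of ten1, ten2, ten3, ten4 only 2 to 4 are there at a start; the rules pass over those that are not, and their reading is None.
Of tile1, tile2, tile3, tile4 only 3 to 4 are there at a start; the rules pass over those that are not, and their reading is None.
At some moment in a run one of five1, five2, five3, five4, tile1, tile2, tile3, tile4 may be knocked a few centimetres aside while the robot is not near it.
It also fails if it takes over 210 s, if anything falls off the work surface, if the arm or the gripper's body presses on something with over 40 N, if the wrist force passes 120 N, or if a joint passes its speed limit or range.

### The arm

A 7-joint arm with a two-finger parallel gripper is mounted at the origin on the work surface. World frame = base frame: x ahead of the robot, y to its left, z up, the work surface at z = 0. Lengths are in m, angles in rad, forces in N, time in s.
With the tool pointing down it reaches from about 0.4 to 0.85 m from the base axis. Payload 10.4 kg.
Tool frame: the origin (TCP) lies midway between the tips of the shut fingers; the grasp point (between the pads) lies r.grip_point_offset behind it (r.grip_point_offset is the distance from the TCP to the grasp point, in m); z points along the fingers, y is the line along which they close (so a half turn about z gives the same grasp; the last joint's range is limited). The gripper opens to 87 mm and grips with 3 to 60 N. Pads are 19 mm wide; open, the fingers measure 117 mm over their backs; the gripper's body (75 mm by 190 mm) begins 51 mm behind the grasp point.
Start: joints at [-1.352, 0.332, -0.065, 1.46, 0.022, 1.35, -0.088], TCP at [0.15, 0.607, 0.223] pointing down, gripper open.
Joint ranges: [-2.6, 2.6], [-0.5, 2.12], [-1.47, 1.34], [0.16, 2.42], [-1.27, 4.41], [0.06, 2.06], [-2.6, 2.6]. Speed limits (rad/s): [2.22, 2.22, 2.79, 2.79, 3.14, 3.14, 3.14].

### API

Orientations are given as a unit quaternion [x, y, z, w].
In Python, from bench import r gives the robot as it stands.
- The arm moves only by the tool play_rows, never from a script. Its arguments are lists of equal length, an entry for each row: "claw": the closure, from 0 (fully open) to 1 (shut); "delta_pos": the shift along the tool's x, y, z scaled (see below), a list of three; "delta_rot": the turn, a rotation vector about the tool's x, y, z scaled (see below), a list of three. A call has 1 to 8 rows; each row shifts and turns the commanded pose from where the row before left it, along the tool's axes as they then stand; what a row does not reach is not made up. The controller multiplies each number of a shift by 200 mm and each number of a turn by pi rad. A row lasts 1/10 s, in which the tool goes at most 50 mm and 8.59 degrees, less where a joint would pass 70% of its speed; a pose out of reach is approached as far as the arm can. A call with a number of a shift or a turn outside -1 to 1 is refused whole. A call with a gripper value outside its range is refused whole. The fingers move at their own pace and stop on an object; "squeeze" is the grip in N (left out, the last holds). Time passes only in rows, so rows that do not move let the fingers close. It gives the time, the measured TCP pose, the force, the opening and the grip force at its end, in the units of the state.
- r.read_state(): the state, without advancing time (a new reading comes with each control period).
- r.camera(name): name is "scene" or "top" or "wrist"; returns a dict with "pixels" (480x640x3 uint8, red, green, blue), "camera_matrix" (3x3 intrinsics, pixels), "D" ([k1, k2, p1, p2, k3] as OpenCV has them; the pictures are not rectified), "cam_to_world" (4x4, takes a point from camera to world coordinates); the wrist camera has in their place "hand_eye" (4x4, takes a point from camera to tool coordinates, whose origin is the TCP and whose axes are the flange's). Camera axes: x right, y up, looking along -z (the intrinsics and any distortion apply to the point x, -y, -z); pixel columns grow to the right and rows downward; lengths in m; the calibration is good to about 2 mm. A picture is of the moment at which its call begins: read the wrist's pose just before it. There is no depth.
- r.close_job(): hands the job in; it is judged then, once.
The state is a dict: "time": time; "joint_positions": joint angles; "joint_vel": joint speeds; "joint_torque": joint torques, N m; "ee_pos": TCP position; "eef_rot": TCP orientation; "ft_force": force on the tool from outside, world axes, zero at the start; "torque": the same for the moment, N m; "width": finger opening in m; "grip_force": force on a finger pad.
Only numpy, scipy, OpenCV 4.12 (cv2) and the standard library are available. Lean on these libraries where they do the work, as an engineer would, in place of code of your own. Each camera call takes 0.05 s, during which the arm holds its last target. There are 200 camera calls.

## Working session

There is one attempt and no reset: what is moved stays moved. The work goes in short steps, Python scripts to look and compute and a tool call to move; the robot and the scene stay as the last step left them, time stands still between calls to the robot, and variables do not carry over. Pictures are saved under pics/ and viewed, at most 14 in all, crops included, and the job is handed in when it is done.

Besides the shell and the picture viewer there is one more tool, called after ">>>" as name(argument=value, ...) on one line, values as JSON. play_rows: Moves the arm, as the interface text tells. Shifts and turns lie within -1 to 1; 1 stands for 200 mm of shift or pi rad of turn. Its arguments: {"type":"object","properties":{"claw":{"type":"array"},"delta_pos":{"type":"array"},"delta_rot":{"type":"array"},"squeeze":{"type":"number"}},"required":["claw","delta_pos","delta_rot"]}

```bash
mkdir -p pics; ls; python3 - <<'E'
from bench import r
import cv2,numpy as np,pickle
s=r.read_state();print(s['ee_pos'],s['eef_rot'],s['width'],r.grip_point_offset,s['time'])
for n in("scene","top"):
    c=r.camera(n);cv2.imwrite(f"pics/{n}0.png",c["pixels"][:,:,::-1]);pickle.dump(c,open(f"{n}.pkl","wb"))
    print(n,c["camera_matrix"],c["D"],np.round(c["cam_to_world"],3))
E
```

```text
pics
[0.14956392 0.60645129 0.22176032] [ 1.20601493e-01  9.92700760e-01 -6.91021999e-04 -5.79903388e-05] 0.08660383204593367 0.0187 0.0
scene [[613.78097796   0.         322.22100015]
 [  0.         613.78097796 239.29360362]
 [  0.           0.           1.        ]] [0.05133978 0.         0.         0.         0.        ] [[ 0.85  -0.394  0.349  1.056]
 [ 0.526  0.62  -0.582 -0.714]
 [ 0.012  0.678  0.735  1.003]
 [ 0.     0.     0.     1.   ]]
top [[616.63327323   0.         316.77232667]
 [  0.         616.63327323 237.453665  ]
 [  0.           0.           1.        ]] [0.01536902 0.         0.         0.         0.        ] [[ 0.023  0.995 -0.093  0.507]
 [-1.     0.021 -0.02  -0.009]
 [-0.018  0.094  0.995  1.34 ]
 [ 0.     0.     0.     1.   ]]
```

View pics/top0.png

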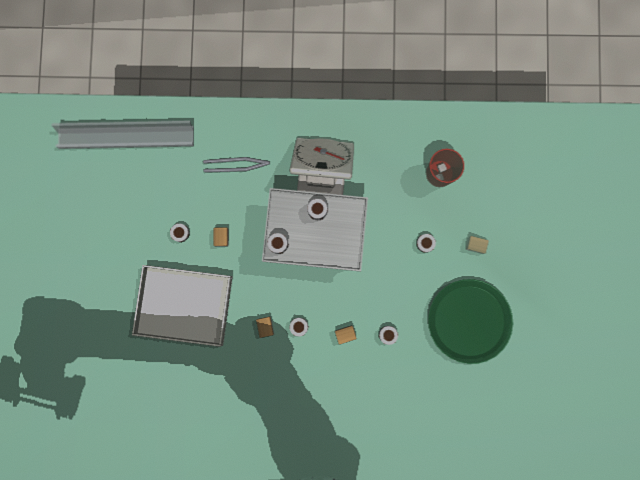

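View pics/scene0.png

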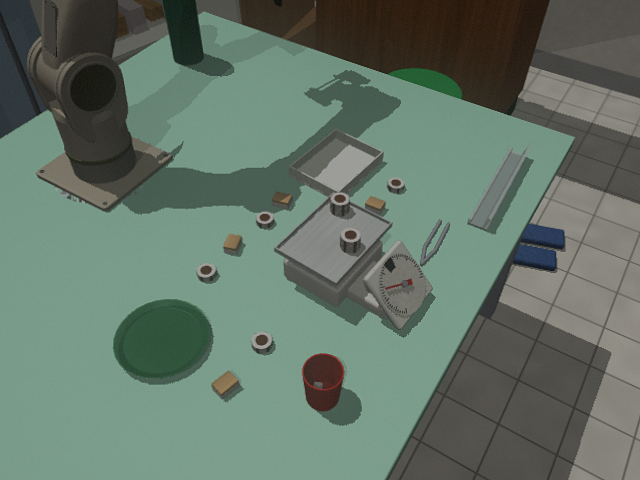

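```bash
cat > h.py <<'E'
import cv2,numpy as np,pickle
def w(c,uv,z):
    uv=np.array(uv,float).reshape(-1,1,2)
    n=cv2.undistortPoints(uv,c["camera_matrix"],np.array(c["D"])).reshape(-1,2)
    T=np.array(c["cam_to_world"]);d=np.c_[n[:,0],-n[:,1],-np.ones(len(n))]@T[:3,:3].T
    o=T[:3,3];z=np.broadcast_to(z,len(n));return o+d*((z-o[2])/d[:,2])[:,None]
E
python3 - <<'E'
from h import *
t=pickle.load(open("top.pkl","rb"));s=pickle.load(open("scene.pkl","rb"))
a=t["pixels"][185:355,155:495,::-1];a=cv2.resize(a,None,fx=2.35,fy=2.35,interpolation=3)[:, :800]
b=cv2.resize(s["pixels"][238:330,350:440,::-1],(200,200),interpolation=3)
b2=cv2.resize(t["pixels"][130:185,285:360,::-1],(273,200),interpolation=3)
o=np.zeros((a.shape[0]+200,800,3),np.uint8);o[:a.shape[0],:a.shape[1]]=a;o[-200:,:200]=b;o[-200:,200:473]=b2
cv2.imwrite("pics/z1.png",o);print(o.shape)
hsv=cv2.cvtColor(t["pixels"],cv2.COLOR_RGB2HSV)
m=((hsv[...,0]<25)&(hsv[...,1]>70)).astype(np.uint8);m[:100]=0
n,l,st,ce=cv2.connectedComponentsWithStats(m)
for i in range(1,n):
    if st[i,4]>15:
        p=np.argwhere(l==i)[:,::-1].astype(np.float32)
        print(st[i],ce[i].round(1),cv2.minAreaRect(p),w(t,ce[i],.02).round(3)[0][:2])
E
```

```text
(600, 800, 3)
[314 147   8   5  25] [317.3 148.8] ((317.25, 148.75001525878906), (6.640782833099365, 3.7947328090667725), 18.434947967529297) [0.825 0.021]
[429 149  35  35 660] [444.7 163.8] ((446.50006103515625, 165.50003051757812), (33.941123962402344, 33.941123962402344), 45.0) [ 0.797 -0.256]
[326 152  18   8  41] [334.6 155.4] ((334.5386657714844, 155.39947509765625), (18.379728317260742, 2.082078695297241), 21.037511825561523) [ 0.811 -0.017]
[312 203  11  11  96] [317.1 208. ] ((317.0000305175781, 208.00003051757812), (9.899494171142578, 9.899495124816895), 45.0) [0.695 0.018]
[174 227  10  10  81] [178.5 231.8] ((178.5, 231.5), (9.0, 9.0), 90.0) [0.637 0.316]
[214 228  14  18 251] [220.5 236.5] ((220.5, 236.5), (17.0, 13.0), 90.0) [0.628 0.225]
[272 237  11  12  98] [277.  242.5] ((277.0, 242.5), (11.0, 10.0), 90.0) [0.618 0.103]
[469 237  19  16 198] [478.1 243.7] ((477.82354736328125, 244.20590209960938), (16.734956741333008, 12.611852645874023), 14.03624439239502) [ 0.625 -0.327]
[422 238  10  10  81] [426.3 242.6] ((426.5, 242.5), (9.0, 9.0), 90.0) [ 0.625 -0.217]
[256 317  17  21 263] [264.5 326.6] ((264.4422912597656, 326.7115478515625), (18.434917449951172, 14.316478729248047), 78.69007110595703) [0.438 0.124]
[294 322  10  11  85] [298.5 326.8] ((298.5, 327.0), (10.0, 9.0), 90.0) [0.44  0.052]
[335 326  21  18 260] [345.3 334.5] ((345.3500061035156, 334.5500183105469), (13.914020538330078, 18.657434463500977), 71.56504821777344) [ 0.426 -0.048]
[384 330  10  11  88] [388.4 335.1] ((388.5, 335.0), (10.0, 9.0), 90.0) [ 0.427 -0.139]
```

View pics/z1.png

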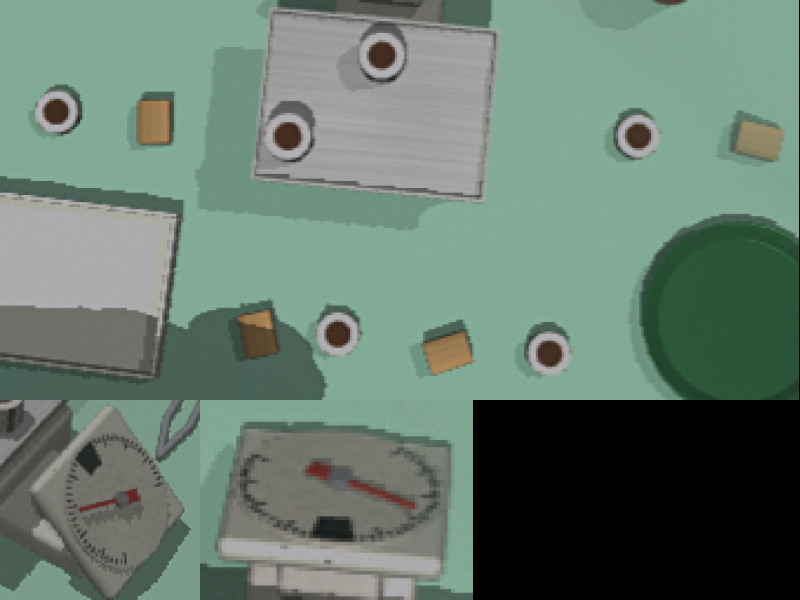

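```bash
cat >> h.py <<'E'
def pr(c,P):
    T=np.array(c["cam_to_world"]);q=(np.array(P)-T[:3,3])@T[:3,:3]
    return cv2.projectPoints(q*[1,-1,-1],np.zeros(3),np.zeros(3),c["camera_matrix"],np.array(c["D"]))[0].reshape(-1,2)
def dial(c,o,yaw,name=None):
    # face axes: up = towards robot & up; right (viewer in front) 
    x=np.array([np.cos(yaw),np.sin(yaw),0]);y=np.array([-x[1],x[0],0]);z=np.array([0,0,1.])
    ce=np.array([*o[:2],0])+.165*x+.07*z;up=(z-x)/2**.5;rt=y*1.0 # viewer looks toward -x; his right is +y
    L=.066;src=pr(c,[ce-L*rt+L*up,ce+L*rt+L*up,ce+L*rt-L*up,ce-L*rt-L*up]).astype(np.float32)
    M=cv2.getPerspectiveTransform(src,np.float32([[0,0],[400,0],[400,400],[0,400]]))
    im=cv2.warpPerspective(c["pixels"],M,(400,400),flags=cv2.INTER_CUBIC)
    if name:cv2.imwrite(name,im[:,:,::-1])
    return im
def needle(im):
    a=im.astype(int);m=(a[...,0]>1.6*a[...,1])&(a[...,0]>60)
    p=np.argwhere(m)[:,::-1]-200.; 
    tip=p[np.hypot(*p.T)>60]
    return np.degrees(np.arctan2(tip[:,0].mean(),-tip[:,1].mean())),len(tip),p[np.hypot(*p.T)<60].mean(0)
def blobs(c):
    hsv=cv2.cvtColor(c["pixels"],cv2.COLOR_RGB2HSV)
    m=((hsv[...,0]<25)&(hsv[...,1]>70)).astype(np.uint8);m[:195]=0
    n,l,st,ce=cv2.connectedComponentsWithStats(m)
    for i in range(1,n):
        if st[i,4]>30:
            p=np.argwhere(l==i)[:,::-1].astype(np.float32);k='tile' if st[i,4]>150 else 'roll'
            b=cv2.boxPoints(cv2.minAreaRect(p));W=w(c,b,.02);e=[W[1]-W[0],W[2]-W[1]];e=max(e,key=np.linalg.norm)
            print(k,w(c,ce[i],.02 if k=='tile' else .0165)[0][:2].round(3),st[i,4],'long ax deg',(np.degrees(np.arctan2(e[1],e[0]))%180).round(0) if k=='tile' else '')
E
python3 - <<'E'
from h import *
t=pickle.load(open("top.pkl","rb"));s=pickle.load(open("scene.pkl","rb"))
P=w(t,np.array([[270,10],[497,30],[484,200],[254,178]])/2.353+[155,185],.104)
print(P.round(3),P.mean(0).round(3),[np.linalg.norm(P[i]-P[i-1]).round(3) for i in range(4)])
d=P[3]-P[0]+P[2]-P[1];e=P[0]-P[1]+P[3]-P[2];print(np.degrees(np.arctan2(-d[1],-d[0])),np.degrees(np.arctan2(-e[0],e[1])))
yaw=np.arctan2(-e[0],e[1]);o=P.mean(0)
T=w(t,[[147,266],[231,276],[221,346],[134,336]],.032);print('tray',T.mean(0).round(3),[np.linalg.norm(T[i]-T[i-1]).round(3) for i in range(4)],np.degrees(np.arctan2(-(T[0]-T[1])[0],(T[0]-T[1])[1])))
print('saucer',w(t,[[470,320]],.016).round(3),w(s,[[163,337]],.016).round(3))
im=dial(s,o,yaw);im2=dial(t,o,yaw);print(needle(im),needle(im2))
cv2.imwrite("pics/d0.png",np.hstack([im,im2])[:,:,::-1]);print(o,yaw)
blobs(t)
# height-consistency of fives in scene view
print(w(s,[[265,217],[207,269],[262,340],[396,184]],.0165).round(3)[:,:2])
E
```

```text
[[ 0.719  0.114  0.104]
 [ 0.706 -0.082  0.104]
 [ 0.559 -0.074  0.104]
 [ 0.574  0.123  0.104]] [0.64  0.02  0.104] [np.float64(0.146), np.float64(0.196), np.float64(0.147), np.float64(0.197)]
-3.5331466582048776 -4.053760741221489
tray [0.478 0.296 0.032] [np.float64(0.149), np.float64(0.181), np.float64(0.148), np.float64(0.185)] -5.478083553972669
saucer [[ 0.463 -0.311  0.016]] [[ 0.464 -0.309  0.016]]
(np.float64(-65.54008132858527), 1357, array([7.86085343, 5.47959184])) (np.float64(-88.57688149483286), 1995, array([-2.33098592, 19.39948784]))
[0.6395303  0.02016827 0.104     ] -0.0707514720224008
roll [0.695 0.018] 96 long ax deg 
roll [0.637 0.317] 81 long ax deg 
tile [0.628 0.225] 251 long ax deg 2.0
roll [0.618 0.103] 98 long ax deg 
tile [ 0.625 -0.327] 198 long ax deg 77.0
roll [ 0.625 -0.218] 81 long ax deg 
tile [0.438 0.124] 263 long ax deg 13.0
roll [0.439 0.052] 85 long ax deg 
tile [ 0.426 -0.048] 260 long ax deg 110.0
roll [ 0.427 -0.139] 88 long ax deg 
[[ 0.441  0.056]
 [ 0.428 -0.134]
 [ 0.627 -0.215]
 [ 0.641  0.314]]
```

View pics/d0.png

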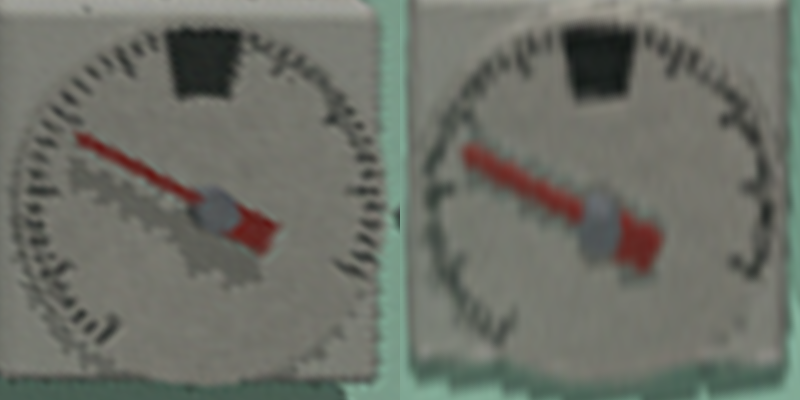

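```bash
cat >> h.py <<'E'
from scipy.spatial.transform import Rotation as Ro
def mv(s,tgt,deg=None):
    R=Ro.from_quat(s["eef_rot"]);d=R.inv().apply(np.array(tgt)-s["ee_pos"])/.2
    y=R.as_matrix()[:,1];a=np.degrees(np.arctan2(y[1],y[0]))
    print('at',np.round(s["ee_pos"],4),'yaw',a.round(1),'tilt z',R.as_matrix()[:,2].round(3),'delta',d.round(3),'turn z', None if deg is None else round((a-deg)/180,3),'t',round(s["time"],1),'w',round(s["width"],4))
def needle(im):
    a=im.astype(int);m=(a[...,0]>1.6*a[...,1])&(a[...,0]>60)
    p=(np.argwhere(m)[:,::-1]-[205.,203]).astype(np.float32);v=cv2.fitLine(p,cv2.DIST_HUBER,0,.01,.01).ravel()[:2]
    far=p[np.argmax(np.hypot(*p.T))];v=v*np.sign(v@far);g=np.degrees(np.arctan2(v[0],-v[1]))
    return g,25.1+g/5.7
E
python3 -c "
from h import *
s=pickle.load(open('scene.pkl','rb'));print(needle(dial(s,[.6395,.0202],-.0708)))"
```

```text
(np.float32(-61.812122), np.float32(14.255768))
```

>>> play_rows(claw=[0, 0, 0, 0, 0, 0, 0, 0], delta_pos=[[0, 0, 0], [0, 0, 0], [0, 0, 0], [0, 0, 0], [0, 0, 0], [0, 0, 0], [0, 0, 0], [0, 0, 0]], delta_rot=[[0, 0, 0.047], [0, 0, 0.047], [0, 0, 0.047], [0, 0, 0.047], [0, 0, 0.047], [0, 0, 0.047], [0, 0, 0.047], [0, 0, 0.047]], squeeze=20)

```text
time: 0.9
ee_pos: [0.1496, 0.6066, 0.2221]
eef_rot: [0.655, 0.755, -0.0, 0.0]
ft_force: [-0.4, -0.4, -0.5]
width: 0.0869
grip_force: 0.0
```

```bash
python3 -c "
from h import *
from bench import r
s=r.read_state();mv(s,[.637,.316,.12],0);print(s['joint_positions'])"
```

```text
at [0.1496 0.6066 0.2221] yaw 8.1 tilt z [-0.    -0.001 -1.   ] delta [-1.782  2.208  0.511] turn z 0.045 t 0.9 w 0.0869
[-1.47561714  0.32924082  0.09395075  1.46827589 -0.03111116  1.34633821
 -1.23804972]
```

>>> play_rows(claw=[0, 0, 0, 0, 0, 0, 0, 0], delta_pos=[[0, 0, 0], [-0.1, 0.17, 0.03], [-0.1, 0.17, 0.03], [-0.1, 0.17, 0.03], [-0.1, 0.17, 0.03], [-0.1, 0.17, 0.03], [-0.1, 0.17, 0.03], [-0.1, 0.17, 0.03]], delta_rot=[[0, 0, 0.045], [0, 0, 0], [0, 0, 0], [0, 0, 0], [0, 0, 0], [0, 0, 0], [0, 0, 0], [0, 0, 0]])

```text
time: 1.7
ee_pos: [0.3896, 0.4672, 0.18]
eef_rot: [0.705, 0.709, -0.0, 0.0]
ft_force: [-0.5, 0.3, -0.7]
width: 0.0871
grip_force: 0.0
```

```bash
python3 -c "
from h import *
from bench import r
s=r.read_state();mv(s,[.637,.316,.12],0);blobs(r.camera('top'))"
```

```text
at [0.3896 0.4672 0.18  ] yaw 0.4 tilt z [-0. -0. -1.] delta [-0.764  1.232  0.3  ] turn z 0.002 t 1.7 w 0.0871
roll [0.695 0.018] 95 long ax deg 
roll [0.637 0.317] 81 long ax deg 
tile [0.628 0.225] 251 long ax deg 2.0
roll [0.618 0.103] 97 long ax deg 
tile [ 0.625 -0.328] 192 long ax deg 77.0
roll [ 0.625 -0.218] 80 long ax deg 
tile [0.438 0.124] 258 long ax deg 13.0
roll [0.415 0.612] 71 long ax deg 
roll [0.439 0.052] 85 long ax deg 
tile [ 0.426 -0.048] 260 long ax deg 110.0
roll [ 0.427 -0.139] 89 long ax deg 
roll [0.292 0.554] 36 long ax deg
```

>>> play_rows(claw=[0, 0, 0, 0, 0, 0, 0, 0], delta_pos=[[-0.109, 0.175, 0.043], [-0.109, 0.175, 0.043], [-0.109, 0.175, 0.043], [-0.109, 0.175, 0.043], [-0.109, 0.175, 0.043], [-0.109, 0.175, 0.043], [-0.109, 0.175, 0.043], [0, 0, 0]], delta_rot=[[0, 0, 0], [0, 0, 0], [0, 0, 0], [0, 0, 0], [0, 0, 0], [0, 0, 0], [0, 0, 0], [0, 0, 0]])

```text
time: 2.55
ee_pos: [0.6383, 0.3105, 0.118]
eef_rot: [0.708, 0.707, -0.002, 0.002]
ft_force: [-0.6, -0.9, 0.1]
width: 0.0872
grip_force: 0.0
```

```bash
python3 -c "
from h import *
from bench import r
s=r.read_state();mv(s,[.638,.316,.005],0)
c=r.camera('wrist');cv2.imwrite('pics/w1.png',c['pixels'][:,:,::-1]);print(c['hand_eye'].round(3),c['camera_matrix'])"
```

```text
at [0.6383 0.3105 0.118 ] yaw -0.1 tilt z [-0.    -0.005 -1.   ] delta [ 0.03  -0.001  0.565] turn z -0.0 t 2.5 w 0.0872
[[ 0.001  0.968  0.251  0.069]
 [ 1.    -0.001  0.    -0.   ]
 [ 0.     0.251 -0.968 -0.162]
 [ 0.     0.     0.     1.   ]] [[382.43227617   0.         316.70321958]
 [  0.         382.43227617 246.42929237]
 [  0.           0.           1.        ]]
```

View pics/w1.png

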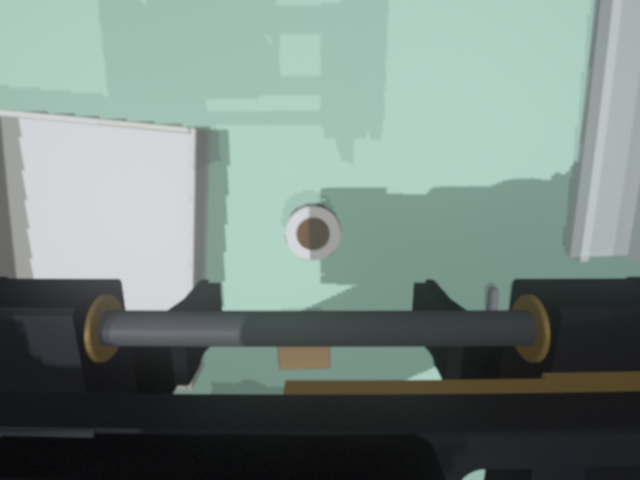

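>>> play_rows(claw=[0, 0, 0, 0, 0, 1, 1, 1], delta_pos=[[0.03, 0, 0.1], [0, 0, 0.15], [0, 0, 0.15], [0, 0, 0.1], [0, 0, 0.06], [0, 0, 0], [0, 0, 0], [0, 0, 0]], delta_rot=[[0, 0, 0], [0, 0, 0], [0, 0, 0], [0, 0, 0], [0, 0, 0], [0, 0, 0], [0, 0, 0], [0, 0, 0]])

```text
time: 3.4
ee_pos: [0.6352, 0.324, 0.0101]
eef_rot: [0.705, 0.709, 0.001, 0.0]
ft_force: [0.8, 0.6, 0.3]
width: 0.0706
grip_force: 0.0
```

>>> play_rows(claw=[1, 1, 1, 1], delta_pos=[[0, 0, 0], [0, 0, 0], [0, 0, 0], [0, 0, -0.05]], delta_rot=[[0, 0, 0], [0, 0, 0], [0, 0, 0], [0, 0, 0]])

```text
time: 3.8
ee_pos: [0.6335, 0.323, 0.0174]
eef_rot: [0.705, 0.709, -0.001, -0.0]
ft_force: [-0.0, -0.3, 0.6]
width: 0.0388
grip_force: 0.1
```

>>> play_rows(claw=[1, 1, 1], delta_pos=[[0, 0, 0], [0, 0, 0], [0, 0, 0]], delta_rot=[[0, 0, 0], [0, 0, 0], [0, 0, 0]])

```text
time: 4.1
ee_pos: [0.6344, 0.3234, 0.0184]
eef_rot: [0.705, 0.709, 0.0, -0.0]
ft_force: [0.6, 0.4, 0.2]
width: 0.0145
grip_force: 0.0
```

```bash
python3 -c "
from h import *
from bench import r
s=r.read_state();mv(s,[.662,-.048,.19],0);print(s['grip_force'])"
```

```text
at [0.6344 0.3234 0.0184] yaw 0.4 tilt z [-0.  0. -1.] delta [-1.858  0.126 -0.858] turn z 0.002 t 4.1 w 0.0145
0.0
```

>>> play_rows(claw=[0.2, 0.2, 0.2, 0.2, 0.2, 0.2, 0.2, 0.2], delta_pos=[[0, 0, -0.05], [0, 0, 0], [0, 0, 0], [0, 0, 0], [0, 0, 0], [-0.03, 0.01, 0], [0, 0, 0], [0, 0, 0]], delta_rot=[[0, 0, 0], [0, 0, 0], [0, 0, 0], [0, 0, 0], [0, 0, 0], [0, 0, 0], [0, 0, 0], [0, 0, 0]])

```text
time: 4.9
ee_pos: [0.6367, 0.3168, 0.0283]
eef_rot: [0.705, 0.709, -0.0, 0.0]
ft_force: [-0.2, -0.1, -0.3]
width: 0.0672
grip_force: 0.0
```

```bash
python3 -c "
from h import *
from bench import r
s=r.read_state();mv(s,[.637,.317,.005],0);c=r.camera('wrist');cv2.imwrite('pics/w2.png',c['pixels'][:,:,::-1])"
```

```text
at [0.6367 0.3168 0.0283] yaw 0.3 tilt z [ 0. -0. -1.] delta [0.001 0.001 0.117] turn z 0.002 t 4.9 w 0.0672
```

View pics/w2.png

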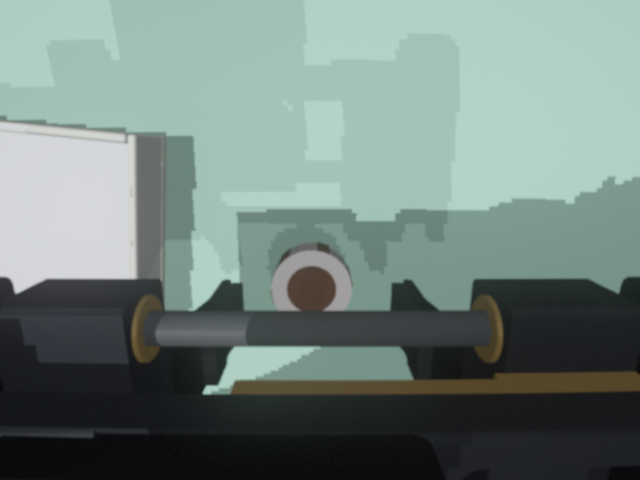

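>>> play_rows(claw=[0.2, 0.2, 1, 1, 1, 1, 1, 1], delta_pos=[[0.01, -0.01, 0.06], [0, 0, 0.055], [0, 0, 0], [0, 0, 0], [0, 0, 0], [0, 0, 0], [0, 0, 0], [0, 0, 0]], delta_rot=[[0, 0, 0], [0, 0, 0], [0, 0, 0], [0, 0, 0], [0, 0, 0], [0, 0, 0], [0, 0, 0], [0, 0, 0]])

```text
time: 5.75
ee_pos: [0.6347, 0.3194, 0.0058]
eef_rot: [0.705, 0.709, 0.0, 0.0]
ft_force: [-0.1, 0.2, 1.7]
width: 0.0383
grip_force: 20.0
```

>>> play_rows(claw=[1, 1, 1, 1, 1, 1, 1, 1], delta_pos=[[0, 0, -0.2], [0, 0, -0.22], [-0.2, 0.015, -0.1], [-0.2, 0.015, -0.1], [-0.2, 0.015, -0.1], [-0.2, 0.015, -0.1], [-0.2, 0.015, -0.1], [-0.2, 0.015, 0]], delta_rot=[[0, 0, 0], [0, 0, 0], [0, 0, 0], [0, 0, 0], [0, 0, 0], [0, 0, 0], [0, 0, 0], [0, 0, 0]])

```text
time: 6.55
ee_pos: [0.6553, 0.0779, 0.1928]
eef_rot: [0.705, 0.709, 0.002, 0.001]
ft_force: [0.8, -0.5, 0.0]
width: 0.0386
grip_force: 20.0
```

>>> play_rows(claw=[1, 1, 1, 1, 1, 1], delta_pos=[[-0.2, 0.015, 0], [-0.2, 0.015, 0], [-0.2, 0.015, 0], [-0.04, 0, 0], [0, 0, 0], [0, 0, 0]], delta_rot=[[0, 0, 0], [0, 0, 0], [0, 0, 0], [0, 0, 0], [0, 0, 0], [0, 0, 0]])

```text
time: 7.15
ee_pos: [0.6639, -0.0468, 0.1892]
eef_rot: [0.704, 0.71, 0.0, -0.0]
ft_force: [0.3, 0.5, 0.3]
width: 0.0383
grip_force: 20.0
```

```bash
python3 -c "
from h import *
from bench import r
s=r.read_state();mv(s,[.662,-.048,.103],0)
c=r.camera('scene');print(needle(dial(c,[.6395,.0202],-.0708)));c=r.camera('top');cv2.imwrite('pics/t2.png',cv2.resize(c['pixels'][170:300,220:420,::-1],None,fx=4,fy=4))"
```

```text
at [ 0.6639 -0.0468  0.1892] yaw 0.4 tilt z [-0.     0.001 -1.   ] delta [-0.007 -0.009  0.431] turn z 0.002 t 7.2 w 0.0383
(np.float32(-61.89151), np.float32(14.24184))
```

View pics/t2.png

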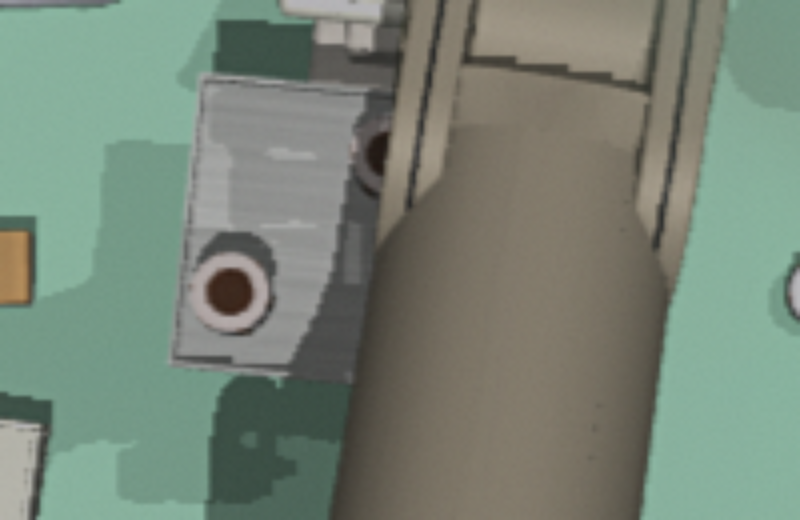

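>>> play_rows(claw=[1, 1, 1, 1, 1, 0.44, 0.44, 0.44], delta_pos=[[-0.007, -0.01, 0.12], [0, 0, 0.15], [0, 0, 0.11], [0, 0, 0.05], [0, 0, 0], [0, 0, 0], [0, 0, 0], [0, 0, 0]], delta_rot=[[0, 0, 0], [0, 0, 0], [0, 0, 0], [0, 0, 0], [0, 0, 0], [0, 0, 0], [0, 0, 0], [0, 0, 0]])

```text
time: 8.05
ee_pos: [0.6626, -0.0498, 0.1046]
eef_rot: [0.705, 0.709, 0.001, 0.001]
ft_force: [-0.3, 0.3, 0.2]
width: 0.0477
grip_force: 0.0
```

>>> play_rows(claw=[0.44, 0.44, 0.2, 0.2, 0.2, 0.2, 0.2, 0.2], delta_pos=[[0, 0, -0.05], [0, 0, -0.15], [0, 0, -0.2], [0.1, -0.2, 0], [0.1, -0.2, 0], [0.1, -0.2, 0], [0.1, -0.2, 0], [0.1, -0.2, 0]], delta_rot=[[0, 0, 0], [0, 0, 0], [0, 0, 0], [0, 0, 0], [0, 0, 0], [0, 0, 0], [0, 0, 0], [0, 0, 0]])

```text
time: 8.85
ee_pos: [0.4599, 0.0493, 0.1843]
eef_rot: [0.705, 0.709, 0.001, 0.0]
ft_force: [0.5, 1.3, 1.2]
width: 0.069
grip_force: 0.0
```

```bash
cat > st.py <<'E'
import sys
from h import *
from bench import r
a=[float(x) for x in sys.argv[1:]]
s=r.read_state();mv(s,a[:3],a[3] if len(a)>3 else 0)
c=r.camera('scene');print(needle(dial(c,[.6395,.0202],-.0708)));blobs(r.camera('top'))
E
python3 st.py .439 .053 .06
```

```text
at [0.4599 0.0493 0.1843] yaw 0.4 tilt z [ 0.002  0.001 -1.   ] delta [ 0.019 -0.105  0.621] turn z 0.002 t 8.8 w 0.069
(np.float32(-40.59158), np.float32(17.97867))
roll [0.695 0.018] 95 long ax deg 
roll [ 0.675 -0.055] 94 long ax deg 
tile [0.628 0.225] 251 long ax deg 2.0
roll [0.618 0.103] 95 long ax deg 
tile [ 0.625 -0.328] 185 long ax deg 77.0
roll [ 0.625 -0.218] 79 long ax deg 
tile [ 0.426 -0.048] 259 long ax deg 108.0
roll [ 0.427 -0.139] 88 long ax deg
```

>>> play_rows(claw=[0.2, 0.2, 0.2, 0.2, 0.2, 0.2], delta_pos=[[0.015, -0.08, 0.15], [0, 0, 0.15], [0, 0, 0.15], [0, 0, 0.15], [0, 0, 0], [0, 0, 0]], delta_rot=[[0, 0, 0], [0, 0, 0], [0, 0, 0], [0, 0, 0], [0, 0, 0], [0, 0, 0]])

```text
time: 9.55
ee_pos: [0.4458, 0.0515, 0.0644]
eef_rot: [0.705, 0.709, 0.0, 0.0]
ft_force: [0.2, 0.3, 1.7]
width: 0.0698
grip_force: 0.0
```

```bash
python3 -c "
from h import *
from bench import r
s=r.read_state();mv(s,[.439,.053,.006],0)
c=r.camera('wrist');h=cv2.cvtColor(c['pixels'],cv2.COLOR_RGB2HSV);m=((h[...,0]<25)&(h[...,1]>70)&(h[...,2]<130)).astype(np.uint8);n,l,st,ce=cv2.connectedComponentsWithStats(m)
print([(st[i,4],ce[i].round()) for i in range(1,n) if st[i,4]>200])
T=Ro.from_quat(s['eef_rot']).as_matrix();H=np.eye(4);H[:3,:3]=T;H[:3,3]=s['ee_pos'];c['cam_to_world']=H@c['hand_eye']
print([w(c,[ce[i]],.0165).round(3) for i in range(1,n) if st[i,4]>200])"
```

```text
at [0.4458 0.0515 0.0644] yaw 0.3 tilt z [ 0. -0. -1.] delta [ 0.008 -0.034  0.292] turn z 0.002 t 9.6 w 0.0698
[(np.int32(712), array([306., 269.])), (np.int32(1179), array([496., 330.])), (np.int32(1133), array([137., 330.])), (np.int32(6704), array([462., 385.]))]
[array([[0.44 , 0.052, 0.017]]), array([[0.555, 0.015, 0.017]]), array([[0.337, 0.013, 0.017]]), array([[ 0.538, -0.024,  0.017]])]
```

Consistent with the top camera. Descend and grip.

>>> play_rows(claw=[0.2, 0.2, 0.2, 1, 1, 1, 1, 1], delta_pos=[[0.005, -0.03, 0.12], [0, 0, 0.12], [0, 0, 0.05], [0, 0, 0], [0, 0, 0], [0, 0, 0], [0, 0, 0], [0, 0, 0]], delta_rot=[[0, 0, 0], [0, 0, 0], [0, 0, 0], [0, 0, 0], [0, 0, 0], [0, 0, 0], [0, 0, 0], [0, 0, 0]])

```text
time: 10.4
ee_pos: [0.4396, 0.0528, 0.0059]
eef_rot: [0.705, 0.709, 0.001, 0.0]
ft_force: [0.5, 0.1, 4.3]
width: 0.0386
grip_force: 20.0
```

>>> play_rows(claw=[1, 1], delta_pos=[[0, 0, 0], [0, 0, 0]], delta_rot=[[0, 0, 0], [0, 0, 0]])

```text
time: 10.6
ee_pos: [0.4396, 0.0528, 0.0059]
eef_rot: [0.705, 0.709, 0.0, 0.0]
ft_force: [-1.8, 0.1, 6.8]
width: 0.0381
grip_force: 20.0
```

```bash
python3 -c "
from h import *
from bench import r
s=r.read_state();mv(s,[.606,-.048,.185],0)"
```

```text
at [0.4396 0.0528 0.0059] yaw 0.4 tilt z [ 0.001  0.    -1.   ] delta [-0.509  0.829 -0.895] turn z 0.002 t 10.6 w 0.0381
```

>>> play_rows(claw=[1, 1, 1, 1, 1, 1, 1, 1], delta_pos=[[0, 0, -0.2], [0, 0, -0.22], [0, 0, -0.22], [-0.1, 0.16, -0.13], [-0.1, 0.16, -0.13], [-0.1, 0.17, 0], [-0.1, 0.17, 0], [-0.1, 0.17, 0]], delta_rot=[[0, 0, 0], [0, 0, 0], [0, 0, 0], [0, 0, 0], [0, 0, 0], [0, 0, 0], [0, 0, 0], [0, 0, 0]])

```text
time: 11.4
ee_pos: [0.6071, -0.0468, 0.1854]
eef_rot: [0.705, 0.71, 0.0, 0.0]
ft_force: [-0.5, 0.8, -1.2]
width: 0.0383
grip_force: 20.0
```

>>> play_rows(claw=[1, 1, 1], delta_pos=[[-0.01, 0, 0], [0, 0, 0], [0, 0, 0]], delta_rot=[[0, 0, 0], [0, 0, 0], [0, 0, 0]])

```text
time: 11.7
ee_pos: [0.6052, -0.0476, 0.1852]
eef_rot: [0.705, 0.71, -0.0, -0.0]
ft_force: [0.5, 0.3, -0.7]
width: 0.0382
grip_force: 20.0
```

```bash
python3 -c "
from h import *
from bench import r
s=r.read_state();mv(s,[.605,-.048,.0990],0)"
```

```text
at [ 0.6052 -0.0476  0.1852] yaw 0.4 tilt z [-0.001  0.001 -1.   ] delta [-0.002 -0.001  0.431] turn z 0.002 t 11.7 w 0.0382
```

>>> play_rows(claw=[1, 1, 1, 1, 1, 0.48, 0.48, 0.48], delta_pos=[[0, -0.005, 0.12], [0, 0, 0.15], [0, 0, 0.11], [0, 0, 0.05], [0, 0, 0], [0, 0, 0], [0, 0, 0], [0, 0, 0]], delta_rot=[[0, 0, 0], [0, 0, 0], [0, 0, 0], [0, 0, 0], [0, 0, 0], [0, 0, 0], [0, 0, 0], [0, 0, 0]])

```text
time: 12.5
ee_pos: [0.6055, -0.0482, 0.1005]
eef_rot: [0.705, 0.709, 0.001, 0.001]
ft_force: [-0.6, -0.2, 0.6]
width: 0.0447
grip_force: 0.0
```

>>> play_rows(claw=[0.48, 0.48, 0.2, 0.2, 0.2, 0.2, 0.2, 0.2], delta_pos=[[0, 0, -0.05], [0, 0, -0.15], [0, 0, -0.2], [-0.09, -0.18, 0], [-0.09, -0.18, 0], [-0.09, -0.18, 0], [-0.09, -0.18, 0], [-0.09, -0.17, 0]], delta_rot=[[0, 0, 0], [0, 0, 0], [0, 0, 0], [0, 0, 0], [0, 0, 0], [0, 0, 0], [0, 0, 0], [0, 0, 0]])

```text
time: 13.3
ee_pos: [0.4261, -0.1403, 0.1801]
eef_rot: [0.705, 0.709, 0.001, 0.0]
ft_force: [-0.2, -0.6, 0.5]
width: 0.069
grip_force: 0.0
```

>>> play_rows(claw=[0.2, 0.2, 0.2], delta_pos=[[0, 0, 0], [0, 0, 0], [0, 0, 0]], delta_rot=[[0, 0, 0], [0, 0, 0], [0, 0, 0]])

```text
time: 13.6
ee_pos: [0.4283, -0.139, 0.18]
eef_rot: [0.705, 0.71, 0.0, 0.0]
ft_force: [0.0, 0.2, -0.1]
width: 0.0695
grip_force: 0.0
```

```bash
python3 st.py .428 -.137 .006
```

```text
at [ 0.4283 -0.139   0.18  ] yaw 0.4 tilt z [ 0.001  0.    -1.   ] delta [ 0.01  -0.002  0.87 ] turn z 0.002 t 13.6 w 0.0695
(np.float32(-20.233742), np.float32(21.55022))
roll [0.694 0.018] 94 long ax deg 
roll [ 0.674 -0.055] 93 long ax deg 
tile [0.628 0.225] 251 long ax deg 2.0
tile [ 0.625 -0.327] 205 long ax deg 77.0
roll [0.618 0.102] 96 long ax deg 
roll [ 0.625 -0.218] 81 long ax deg 
roll [ 0.613 -0.051] 95 long ax deg 
tile [0.438 0.124] 265 long ax deg 13.0
tile [ 0.426 -0.047] 253 long ax deg 110.0
```

>>> play_rows(claw=[0.2, 0.2, 0.2, 0.2, 0.2, 0.2, 1, 1], delta_pos=[[0.005, -0.002, 0.18], [0, 0, 0.2], [0, 0, 0.2], [0, 0, 0.18], [0, 0, 0.11], [0, 0, 0], [0, 0, 0], [0, 0, 0]], delta_rot=[[0, 0, 0], [0, 0, 0], [0, 0, 0], [0, 0, 0], [0, 0, 0], [0, 0, 0], [0, 0, 0], [0, 0, 0]])

```text
time: 14.5
ee_pos: [0.4279, -0.1384, 0.0064]
eef_rot: [0.705, 0.709, 0.0, 0.0]
ft_force: [-0.4, -0.9, -0.2]
width: 0.0603
grip_force: 0.0
```

>>> play_rows(claw=[1, 1, 1, 1, 1], delta_pos=[[0, 0, 0], [0, 0, 0], [0, 0, 0], [0, 0, 0], [0, 0, 0]], delta_rot=[[0, 0, 0], [0, 0, 0], [0, 0, 0], [0, 0, 0], [0, 0, 0]])

```text
time: 15.0
ee_pos: [0.4273, -0.1383, 0.0058]
eef_rot: [0.705, 0.709, 0.0, 0.0]
ft_force: [-1.9, 0.4, 6.8]
width: 0.0381
grip_force: 20.0
```

```bash
python3 -c "
from h import *
from bench import r
s=r.read_state();mv(s,[.612,.028,.185],0)"
```

```text
at [ 0.4273 -0.1383  0.0058] yaw 0.4 tilt z [ 0.001  0.    -1.   ] delta [ 0.826  0.929 -0.895] turn z 0.002 t 15.0 w 0.0381
```

>>> play_rows(claw=[1, 1, 1, 1, 1, 1, 1, 1], delta_pos=[[0, 0, -0.2], [0, 0, -0.22], [0, 0, -0.22], [0.12, 0.14, -0.13], [0.14, 0.16, -0.12], [0.14, 0.16, 0], [0.14, 0.16, 0], [0.14, 0.16, 0]], delta_rot=[[0, 0, 0], [0, 0, 0], [0, 0, 0], [0, 0, 0], [0, 0, 0], [0, 0, 0], [0, 0, 0], [0, 0, 0]])

```text
time: 15.8
ee_pos: [0.5832, 0.0001, 0.1833]
eef_rot: [0.705, 0.709, 0.0, -0.0]
ft_force: [0.8, -0.3, 0.0]
width: 0.0383
grip_force: 20.0
```

>>> play_rows(claw=[1, 1, 1, 1], delta_pos=[[0.14, 0.15, 0], [0, 0, 0], [0, 0, 0], [0, 0, 0]], delta_rot=[[0, 0, 0], [0, 0, 0], [0, 0, 0], [0, 0, 0]])

```text
time: 16.2
ee_pos: [0.6115, 0.0256, 0.1833]
eef_rot: [0.705, 0.709, -0.0, 0.0]
ft_force: [-0.5, -0.4, -0.4]
width: 0.0383
grip_force: 20.0
```

```bash
python3 -c "
from h import *
from bench import r
s=r.read_state();mv(s,[.612,.028,.0955],0)"
```

```text
at [0.6115 0.0256 0.1833] yaw 0.3 tilt z [-0. -0. -1.] delta [0.012 0.003 0.439] turn z 0.002 t 16.2 w 0.0383
```

>>> play_rows(claw=[1, 1, 1, 1, 1, 0.48, 0.48, 0.48], delta_pos=[[0.01, 0, 0.12], [0, 0, 0.15], [0, 0, 0.12], [0, 0, 0.05], [0, 0, 0], [0, 0, 0], [0, 0, 0], [0, 0, 0]], delta_rot=[[0, 0, 0], [0, 0, 0], [0, 0, 0], [0, 0, 0], [0, 0, 0], [0, 0, 0], [0, 0, 0], [0, 0, 0]])

```text
time: 17.0
ee_pos: [0.6127, 0.0288, 0.0966]
eef_rot: [0.705, 0.709, 0.001, 0.001]
ft_force: [-0.7, -0.2, -0.0]
width: 0.0448
grip_force: 0.0
```

>>> play_rows(claw=[0.48, 0.48, 0.2, 0.2, 0.2, 0.2, 0.2, 0.2], delta_pos=[[0, 0, -0.05], [0, 0, -0.15], [0, 0, -0.2], [-0.22, 0.01, 0], [-0.22, 0.01, 0], [-0.22, 0.01, 0], [-0.22, 0.01, 0], [-0.22, 0.01, 0]], delta_rot=[[0, 0, 0], [0, 0, 0], [0, 0, 0], [0, 0, 0], [0, 0, 0], [0, 0, 0], [0, 0, 0], [0, 0, 0]])

```text
time: 17.8
ee_pos: [0.6235, -0.1928, 0.1767]
eef_rot: [0.705, 0.71, 0.001, 0.0]
ft_force: [0.9, -0.3, 0.5]
width: 0.0692
grip_force: 0.0
```

>>> play_rows(claw=[0.2, 0.2, 0.2, 0.2], delta_pos=[[-0.12, 0.01, 0], [0, 0, 0], [0, 0, 0], [0, 0, 0]], delta_rot=[[0, 0, 0], [0, 0, 0], [0, 0, 0], [0, 0, 0]])

```text
time: 18.2
ee_pos: [0.626, -0.2135, 0.1757]
eef_rot: [0.704, 0.71, 0.001, -0.0]
ft_force: [0.5, 0.2, 0.1]
width: 0.0696
grip_force: 0.0
```

```bash
python3 st.py .626 -.217 .006
```

```text
at [ 0.626  -0.2135  0.1757] yaw 0.5 tilt z [ 0.001  0.001 -1.   ] delta [-0.018 -0.001  0.849] turn z 0.003 t 18.2 w 0.0696
(np.float32(2.9258933), np.float32(25.613316))
roll [0.693 0.018] 95 long ax deg 
roll [ 0.674 -0.054] 90 long ax deg 
tile [0.628 0.225] 251 long ax deg 2.0
roll [0.62 0.03] 95 long ax deg 
roll [0.617 0.102] 97 long ax deg 
roll [ 0.626 -0.214] 47 long ax deg 
roll [ 0.613 -0.051] 86 long ax deg 
tile [0.438 0.124] 262 long ax deg 13.0
tile [ 0.426 -0.048] 260 long ax deg 108.0
```

>>> play_rows(claw=[0.2, 0.2, 0.2, 0.2, 0.2, 0.2, 1, 1], delta_pos=[[-0.02, 0, 0.18], [0, 0, 0.2], [0, 0, 0.2], [0, 0, 0.17], [0, 0, 0.1], [0, 0, 0], [0, 0, 0], [0, 0, 0]], delta_rot=[[0, 0, 0], [0, 0, 0], [0, 0, 0], [0, 0, 0], [0, 0, 0], [0, 0, 0], [0, 0, 0], [0, 0, 0]])

```text
time: 19.1
ee_pos: [0.6261, -0.2187, 0.0062]
eef_rot: [0.705, 0.71, 0.0, 0.0]
ft_force: [0.1, 0.1, 0.1]
width: 0.0601
grip_force: 0.0
```

>>> play_rows(claw=[1, 1, 1, 1, 1], delta_pos=[[0, 0, 0], [0, 0, 0], [0, 0, 0], [0, 0, 0], [0, 0, 0]], delta_rot=[[0, 0, 0], [0, 0, 0], [0, 0, 0], [0, 0, 0], [0, 0, 0]])

```text
time: 19.6
ee_pos: [0.6257, -0.2191, 0.0057]
eef_rot: [0.705, 0.709, 0.0, 0.0]
ft_force: [-1.4, 0.8, 3.7]
width: 0.0381
grip_force: 20.0
```

```bash
python3 -c "
from h import *
from bench import r
s=r.read_state();mv(s,[.464,-.31,.08],0)"
```

```text
at [ 0.6257 -0.2191  0.0057] yaw 0.4 tilt z [ 0.  0. -1.] delta [-0.449 -0.811 -0.372] turn z 0.002 t 19.6 w 0.0381
```

>>> play_rows(claw=[1, 1, 1, 1, 1, 1, 1, 1], delta_pos=[[0, 0, -0.17], [0, 0, -0.2], [-0.09, -0.16, 0], [-0.09, -0.16, 0], [-0.09, -0.16, 0], [-0.09, -0.16, 0], [-0.09, -0.17, 0], [0, 0, 0]], delta_rot=[[0, 0, 0], [0, 0, 0], [0, 0, 0], [0, 0, 0], [0, 0, 0], [0, 0, 0], [0, 0, 0], [0, 0, 0]])

```text
time: 20.4
ee_pos: [0.459, -0.3138, 0.0794]
eef_rot: [0.707, 0.707, -0.001, -0.0]
ft_force: [0.1, 0.1, -0.2]
width: 0.0383
grip_force: 20.0
```

>>> play_rows(claw=[1, 1, 1, 1, 1, 0.4, 0.4, 0.4], delta_pos=[[0, 0, 0.1], [0, 0, 0.12], [0, 0, 0.08], [0, 0, 0.03], [0, 0, 0], [0, 0, 0], [0, 0, 0], [0, 0, 0]], delta_rot=[[0, 0, 0], [0, 0, 0], [0, 0, 0], [0, 0, 0], [0, 0, 0], [0, 0, 0], [0, 0, 0], [0, 0, 0]])

```text
time: 21.2
ee_pos: [0.4646, -0.3104, 0.014]
eef_rot: [0.705, 0.709, 0.0, 0.001]
ft_force: [-0.3, 0.3, -0.1]
width: 0.0503
grip_force: 0.0
```

>>> play_rows(claw=[0.4, 0.4, 0.1, 0.1, 0.1], delta_pos=[[0, 0, -0.1], [0, 0, -0.2], [0, 0, -0.2], [0, 0, 0], [0, 0, 0]], delta_rot=[[0, 0, 0], [0, 0, 0], [0, 0, 0], [0, 0, 0], [0, 0, 0]])

```text
time: 21.7
ee_pos: [0.4648, -0.3103, 0.1143]
eef_rot: [0.705, 0.709, 0.001, 0.001]
ft_force: [-0.2, -0.0, -0.1]
width: 0.0686
grip_force: 0.0
```

```bash
python3 st.py .627 -.325 .1 -13
```

```text
at [ 0.4648 -0.3103  0.1143] yaw 0.4 tilt z [ 0.002 -0.    -1.   ] delta [-0.079  0.81   0.073] turn z 0.074 t 21.7 w 0.0686
(np.float32(3.004939), np.float32(25.627182))
roll [0.693 0.018] 96 long ax deg 
roll [ 0.674 -0.054] 88 long ax deg 
tile [0.628 0.225] 251 long ax deg 2.0
roll [0.62 0.03] 92 long ax deg 
roll [0.617 0.102] 96 long ax deg 
roll [ 0.612 -0.051] 94 long ax deg 
roll [ 0.465 -0.31 ] 86 long ax deg 
tile [0.438 0.124] 265 long ax deg 13.0
tile [ 0.426 -0.047] 253 long ax deg 110.0
```

>>> play_rows(claw=[0.1, 0.1, 0.1, 0.1, 0.1, 0.1, 0.1, 0.1], delta_pos=[[-0.02, 0.2, 0], [-0.02, 0.2, 0], [-0.02, 0.2, 0], [-0.02, 0.2, 0], [0, 0, 0.1], [0, 0, 0.1], [0, 0, 0], [0, 0, 0]], delta_rot=[[0, 0, 0], [0, 0, 0], [0, 0, 0], [0, 0, 0], [0, 0, 0.037], [0, 0, 0.037], [0, 0, 0], [0, 0, 0]])

```text
time: 22.6
ee_pos: [0.6235, -0.325, 0.0724]
eef_rot: [0.781, 0.624, -0.001, -0.001]
ft_force: [0.7, -1.7, 0.8]
width: 0.0779
grip_force: 0.0
```

```bash
python3 -c "
from h import *
from bench import r
s=r.read_state();mv(s,[.6255,-.3265,.006],-13)
c=r.camera('wrist');h=cv2.cvtColor(c['pixels'],cv2.COLOR_RGB2HSV);m=((h[...,0]<25)&(h[...,1]>70)).astype(np.uint8);n,l,st,ce=cv2.connectedComponentsWithStats(m)
T=Ro.from_quat(s['eef_rot']).as_matrix();H=np.eye(4);H[:3,:3]=T;H[:3,3]=s['ee_pos'];c['cam_to_world']=H@c['hand_eye']
cv2.imwrite('pics/w3.png',c['pixels'][:,:,::-1])
print([(st[i],ce[i].round(),w(c,[ce[i]],.018).round(3)) for i in range(1,n) if st[i,4]>200])"
```

```text
at [ 0.6235 -0.325   0.0724] yaw -12.8 tilt z [-0.002  0.001 -1.   ] delta [-0.005  0.012  0.332] turn z 0.001 t 22.6 w 0.0779
[(array([  502,     0,   138,   129, 15227], dtype=int32), array([577.,  66.]), array([[ 0.782, -0.246,  0.018]])), (array([ 298,  235,   44,   63, 2268], dtype=int32), array([321., 268.]), array([[ 0.626, -0.326,  0.018]])), (array([ 103,  296,   36,   67, 1175], dtype=int32), array([117., 332.]), array([[ 0.491, -0.339,  0.018]])), (array([498, 296,  33,  67, 984], dtype=int32), array([518., 336.]), array([[ 0.737, -0.397,  0.018]])), (array([ 404,  371,  236,   24, 4136], dtype=int32), array([537., 384.]), array([[ 0.746, -0.434,  0.018]]))]
```

View pics/w3.png

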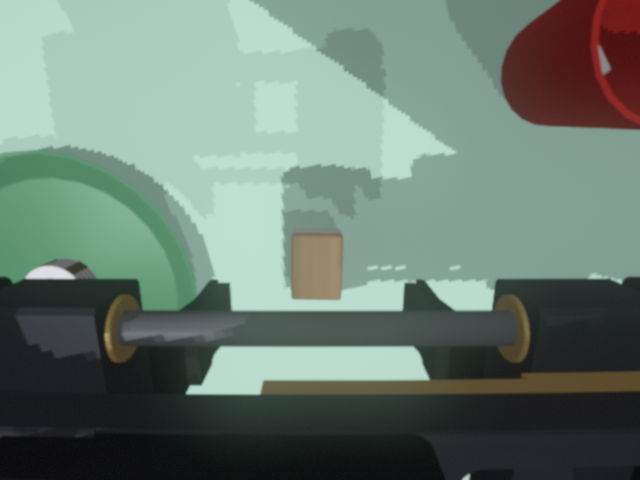

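>>> play_rows(claw=[0.1, 0.1, 0.1, 1, 1, 1, 1, 1], delta_pos=[[-0.004, 0.012, 0.14], [0, 0, 0.12], [0, 0, 0.06], [0, 0, 0], [0, 0, 0], [0, 0, 0], [0, 0, 0], [0, 0, 0]], delta_rot=[[0, 0, 0], [0, 0, 0], [0, 0, 0], [0, 0, 0], [0, 0, 0], [0, 0, 0], [0, 0, 0], [0, 0, 0]])

```text
time: 23.45
ee_pos: [0.6268, -0.3266, 0.0101]
eef_rot: [0.782, 0.623, 0.0, 0.0]
ft_force: [-0.8, -0.2, 0.2]
width: 0.0463
grip_force: 0.0
```

>>> play_rows(claw=[1, 1, 1, 1, 1, 1, 1], delta_pos=[[0, 0, 0], [0, 0, 0], [0, 0, 0], [0, 0, -0.2], [0, 0, -0.2], [0, 0, -0.2], [0, 0, -0.2]], delta_rot=[[0, 0, 0], [0, 0, 0], [0, 0, 0], [0, 0, 0], [0, 0, 0], [0, 0, 0], [0, 0, 0]])

```text
time: 24.15
ee_pos: [0.6261, -0.3264, 0.1709]
eef_rot: [0.782, 0.623, -0.0, -0.0]
ft_force: [0.4, -0.8, -1.4]
width: 0.0297
grip_force: 20.0
```

>>> play_rows(claw=[1, 1, 1, 1], delta_pos=[[0, 0, -0.1], [0, 0, 0], [0, 0, 0], [0, 0, 0]], delta_rot=[[0, 0, -0.037], [0, 0, -0.037], [0, 0, 0], [0, 0, 0]])

```text
time: 24.55
ee_pos: [0.6261, -0.3262, 0.1886]
eef_rot: [0.706, 0.708, -0.0, -0.001]
ft_force: [-0.4, -0.5, -0.1]
width: 0.03
grip_force: 20.0
```

```bash
python3 -c "
from h import *
from bench import r
s=r.read_state();print(s['grip_force']);mv(s,[.505,.256,.18],0)"
```

```text
19.999570548534393
at [ 0.6261 -0.3262  0.1886] yaw 0.2 tilt z [-0.001  0.001 -1.   ] delta [ 2.913 -0.597  0.046] turn z 0.001 t 24.6 w 0.03
```

>>> play_rows(claw=[1, 1, 1, 1, 1, 1, 1, 1], delta_pos=[[0.215, -0.045, 0], [0.215, -0.045, 0], [0.215, -0.045, 0], [0.215, -0.045, 0], [0.215, -0.045, 0], [0.215, -0.045, 0], [0.215, -0.045, 0], [0.215, -0.045, 0]], delta_rot=[[0, 0, 0], [0, 0, 0], [0, 0, 0], [0, 0, 0], [0, 0, 0], [0, 0, 0], [0, 0, 0], [0, 0, 0]])

```text
time: 25.35
ee_pos: [0.5511, 0.0188, 0.1887]
eef_rot: [0.706, 0.708, -0.0, -0.0]
ft_force: [0.8, 0.8, -0.1]
width: 0.0294
grip_force: 20.0
```

>>> play_rows(claw=[1, 1, 1, 1, 1, 1, 1, 1], delta_pos=[[0.215, -0.045, 0], [0.215, -0.045, 0], [0.215, -0.045, 0], [0.215, -0.045, 0], [0.215, -0.045, 0], [0.215, -0.045, 0], [0.215, -0.045, 0], [0.215, -0.045, 0]], delta_rot=[[0, 0, 0], [0, 0, 0], [0, 0, 0], [0, 0, 0], [0, 0, 0], [0, 0, 0], [0, 0, 0], [0, 0, 0]])

```text
time: 26.15
ee_pos: [0.477, 0.362, 0.1886]
eef_rot: [0.706, 0.708, -0.001, -0.0]
ft_force: [0.9, -0.3, -0.3]
width: 0.0301
grip_force: 20.0
```

>>> play_rows(claw=[1, 1, 1], delta_pos=[[0, 0, 0.1], [0, 0, 0.1], [0, 0, 0]], delta_rot=[[0, 0, 0], [0, 0, 0], [0, 0, 0]])

```text
time: 26.45
ee_pos: [0.4762, 0.3595, 0.1458]
eef_rot: [0.706, 0.709, -0.003, -0.0]
ft_force: [0.0, 0.2, 0.1]
width: 0.03
grip_force: 20.0
```

```bash
python3 -c "
from h import *
from bench import r
s=r.read_state();print(s['grip_force']);mv(s,[.483,.36,.015],0)"
```

```text
19.99992549419403
at [0.4762 0.3595 0.1458] yaw 0.2 tilt z [-0.004 -0.004 -1.   ] delta [0.005 0.037 0.654] turn z 0.001 t 26.4 w 0.03
```

>>> play_rows(claw=[1, 1, 1, 1, 1, 0.3, 0.3, 0.3], delta_pos=[[0, 0.035, 0.2], [0, 0, 0.2], [0, 0, 0.17], [0, 0, 0.08], [0, 0, 0], [0, 0, 0], [0, 0, 0], [0, 0, 0]], delta_rot=[[0, 0, 0], [0, 0, 0], [0, 0, 0], [0, 0, 0], [0, 0, 0], [0, 0, 0], [0, 0, 0], [0, 0, 0]])

```text
time: 27.25
ee_pos: [0.4859, 0.3614, 0.0212]
eef_rot: [0.705, 0.709, 0.001, -0.0]
ft_force: [0.2, 0.8, -0.2]
width: 0.0462
grip_force: 0.0
```

>>> play_rows(claw=[0.3, 0.1, 0.1, 0.1, 0.1, 0.1, 0.1, 0.1], delta_pos=[[0, 0, -0.15], [0, 0, -0.2], [0, 0, -0.15], [-0.17, 0.18, 0], [-0.17, 0.18, 0], [-0.17, 0.18, 0], [-0.17, 0.18, 0], [0, 0, 0]], delta_rot=[[0, 0, 0], [0, 0, 0], [0, 0, 0], [0, 0, 0], [0, 0, 0], [0, 0, 0], [0, 0, 0], [0, 0, 0]])

```text
time: 28.05
ee_pos: [0.6348, 0.2171, 0.1206]
eef_rot: [0.708, 0.706, 0.0, 0.003]
ft_force: [-0.2, -1.1, -0.7]
width: 0.0785
grip_force: 0.0
```

>>> play_rows(claw=[0.1, 0.1, 0.1], delta_pos=[[0, 0, 0], [0, 0, 0], [0, 0, 0]], delta_rot=[[0, 0, 0], [0, 0, 0], [0, 0, 0]])

```text
time: 28.35
ee_pos: [0.629, 0.2274, 0.1197]
eef_rot: [0.704, 0.71, 0.0, -0.0]
ft_force: [0.1, 0.3, 0.2]
width: 0.0783
grip_force: 0.0
```

```bash
cat > wr.py <<'E'
import sys
from h import *
from bench import r
a=[float(x) for x in sys.argv[1:]]
s=r.read_state();mv(s,a[:3],a[3] if len(a)>3 else 0)
c=r.camera('wrist');h=cv2.cvtColor(c['pixels'],cv2.COLOR_RGB2HSV);m=((h[...,0]<25)&(h[...,1]>70)).astype(np.uint8);n,l,st,ce=cv2.connectedComponentsWithStats(m)
H=np.eye(4);H[:3,:3]=Ro.from_quat(s['eef_rot']).as_matrix();H[:3,3]=s['ee_pos'];c['cam_to_world']=H@c['hand_eye']
print('wrist',[(st[i,2:],w(c,[ce[i]],.018).round(3)[0,:2]) for i in range(1,n) if st[i,4]>400])
blobs(r.camera('top'))
E
python3 wr.py .628 .225 .008
```

```text
at [0.629  0.2274 0.1197] yaw 0.5 tilt z [-0.     0.001 -1.   ] delta [-0.013 -0.005  0.559] turn z 0.003 t 28.4 w 0.0783
wrist [(array([  51,   68, 2969], dtype=int32), array([0.482, 0.363])), (array([  53,   39, 1708], dtype=int32), array([0.628, 0.227])), (array([  36,   69, 1271], dtype=int32), array([0.781, 0.164])), (array([  34,   67, 1187], dtype=int32), array([0.477, 0.16 ])), (array([ 379,   24, 6384], dtype=int32), array([0.751, 0.116]))]
roll [0.693 0.018] 95 long ax deg 
roll [ 0.674 -0.054] 90 long ax deg 
roll [0.627 0.237] 39 long ax deg 
roll [0.628 0.219] 130 long ax deg 
roll [0.62 0.03] 93 long ax deg 
roll [0.617 0.102] 97 long ax deg 
roll [ 0.612 -0.051] 93 long ax deg 
roll [ 0.465 -0.31 ] 85 long ax deg 
tile [0.438 0.124] 260 long ax deg 13.0
tile [ 0.426 -0.048] 261 long ax deg 110.0
```

>>> play_rows(claw=[0.1, 0.1, 0.1, 0.1, 1, 1, 1, 1], delta_pos=[[-0.006, -0.003, 0.18], [0, 0, 0.18], [0, 0, 0.13], [0, 0, 0.065], [0, 0, 0], [0, 0, 0], [0, 0, 0], [0, 0, 0]], delta_rot=[[0, 0, 0], [0, 0, 0], [0, 0, 0], [0, 0, 0], [0, 0, 0], [0, 0, 0], [0, 0, 0], [0, 0, 0]])

```text
time: 29.25
ee_pos: [0.6301, 0.2247, 0.0099]
eef_rot: [0.705, 0.709, 0.001, 0.0]
ft_force: [0.9, 0.6, 0.2]
width: 0.0541
grip_force: 0.0
```

>>> play_rows(claw=[1, 1, 1, 1, 1, 1, 1], delta_pos=[[0, 0, 0], [0, 0, 0], [0, 0, 0], [0, 0, -0.2], [0, 0, -0.2], [0, 0, -0.1], [0, 0, 0]], delta_rot=[[0, 0, 0], [0, 0, 0], [0, 0, 0], [0, 0, 0], [0, 0, 0], [0, 0, 0], [0, 0, 0]])

```text
time: 29.95
ee_pos: [0.6312, 0.2249, 0.1121]
eef_rot: [0.705, 0.709, 0.003, 0.001]
ft_force: [0.6, 0.8, -0.4]
width: 0.0398
grip_force: 19.9
```

```bash
python3 -c "
from h import *
from bench import r
s=r.read_state();print(s['grip_force']);mv(s,[.480,.317,.105],0)"
```

```text
19.906725883483887
at [0.6312 0.2249 0.1121] yaw 0.4 tilt z [ 0.005  0.003 -1.   ] delta [ 0.465 -0.753  0.033] turn z 0.002 t 29.9 w 0.0398
```

>>> play_rows(claw=[1, 1, 1, 1, 1, 1, 1, 1], delta_pos=[[0.11, -0.185, 0], [0.11, -0.185, 0], [0.11, -0.185, 0], [0.12, -0.185, 0], [0, 0, 0.1], [0, 0, 0.1], [0, 0, 0], [0, 0, 0]], delta_rot=[[0, 0, 0], [0, 0, 0], [0, 0, 0], [0, 0, 0], [0, 0, 0], [0, 0, 0], [0, 0, 0], [0, 0, 0]])

```text
time: 30.75
ee_pos: [0.4804, 0.3129, 0.0679]
eef_rot: [0.705, 0.709, -0.001, 0.0]
ft_force: [0.7, 0.3, -0.2]
width: 0.0399
grip_force: 19.9
```

```bash
python3 -c "
from h import *
from bench import r
s=r.read_state();print(s['grip_force']);mv(s,[.480,.317,.015],0)"
```

```text
19.9065899848938
at [0.4804 0.3129 0.0679] yaw 0.3 tilt z [-0.001 -0.001 -1.   ] delta [ 0.021 -0.002  0.264] turn z 0.002 t 30.8 w 0.0399
```

>>> play_rows(claw=[1, 1, 1, 0.3, 0.3, 0.3, 0.3, 0.3], delta_pos=[[0.012, 0, 0.13], [0, 0, 0.13], [0, 0, 0], [0, 0, 0], [0, 0, 0], [0, 0, 0], [0, 0, -0.15], [0, 0, -0.15]], delta_rot=[[0, 0, 0], [0, 0, 0], [0, 0, 0], [0, 0, 0], [0, 0, 0], [0, 0, 0], [0, 0, 0], [0, 0, 0]])

```text
time: 31.55
ee_pos: [0.4804, 0.3155, 0.0774]
eef_rot: [0.705, 0.709, -0.0, -0.0]
ft_force: [0.4, 0.3, 0.4]
width: 0.0604
grip_force: 0.0
```

>>> play_rows(claw=[0.1, 0.1, 0.1, 0.1, 0.1, 0.1, 0.1, 0.1], delta_pos=[[0, 0, -0.15], [-0.19, -0.04, 0], [-0.19, -0.04, 0], [-0.19, -0.04, 0], [-0.19, -0.04, 0], [-0.19, -0.04, 0], [0, 0, 0], [0, 0, 0]], delta_rot=[[0, 0, 0], [0, 0, 0], [0, 0, 0], [0, 0, 0], [0, 0, 0], [0, 0, -0.035], [0, 0, -0.035], [0, 0, 0]])

```text
time: 32.35
ee_pos: [0.4422, 0.125, 0.1073]
eef_rot: [0.623, 0.782, 0.001, 0.0]
ft_force: [0.0, 0.8, -0.1]
width: 0.078
grip_force: 0.0
```

>>> play_rows(claw=[0.1, 0.1], delta_pos=[[0, 0, 0.1], [0, 0, 0]], delta_rot=[[0, 0, 0], [0, 0, 0]])

```text
time: 32.55
ee_pos: [0.441, 0.126, 0.0852]
eef_rot: [0.623, 0.782, -0.001, -0.0]
ft_force: [-0.2, -0.3, -0.7]
width: 0.0782
grip_force: 0.0
```

```bash
python3 wr.py .438 .124 .0085 13
```

```text
at [0.441  0.126  0.0852] yaw 12.9 tilt z [-0.002 -0.001 -1.   ] delta [-0.006 -0.016  0.384] turn z -0.001 t 32.5 w 0.0782
wrist [(array([  60,   40, 1958], dtype=int32), array([0.44 , 0.124])), (array([  36,   68, 1320], dtype=int32), array([0.58, 0.11])), (array([ 33,  66, 998], dtype=int32), array([0.322, 0.045])), (array([ 378,   24, 6255], dtype=int32), array([0.566, 0.063]))]
roll [0.693 0.018] 97 long ax deg 
roll [ 0.674 -0.054] 88 long ax deg 
roll [0.62 0.03] 93 long ax deg 
roll [0.617 0.102] 96 long ax deg 
roll [ 0.612 -0.051] 94 long ax deg 
tile [0.486 0.36 ] 264 long ax deg 91.0
tile [0.482 0.317] 271 long ax deg 3.0
roll [ 0.465 -0.31 ] 85 long ax deg 
tile [ 0.426 -0.047] 263 long ax deg 108.0
```

>>> play_rows(claw=[0.1, 0.1, 0.1, 0.1, 1, 1, 1, 1], delta_pos=[[-0.006, -0.01, 0.15], [0, 0, 0.15], [0, 0, 0.085], [0, 0, 0], [0, 0, 0], [0, 0, 0], [0, 0, 0], [0, 0, 0]], delta_rot=[[0, 0, 0], [0, 0, 0], [0, 0, 0], [0, 0, 0], [0, 0, 0], [0, 0, 0], [0, 0, 0], [0, 0, 0]])

```text
time: 33.45
ee_pos: [0.4407, 0.1243, 0.0101]
eef_rot: [0.623, 0.782, 0.001, 0.0]
ft_force: [-0.3, -0.8, 0.4]
width: 0.0538
grip_force: 0.0
```

>>> play_rows(claw=[1, 1, 1, 1, 1, 1, 1, 1], delta_pos=[[0, 0, 0], [0, 0, 0], [0, 0, 0], [0, 0, -0.2], [0, 0, -0.2], [0, 0, -0.1], [0, 0, 0], [0, 0, 0]], delta_rot=[[0, 0, 0], [0, 0, 0], [0, 0, 0], [0, 0, 0], [0, 0, 0.035], [0, 0, 0.035], [0, 0, 0], [0, 0, 0]])

```text
time: 34.25
ee_pos: [0.4401, 0.1241, 0.1091]
eef_rot: [0.704, 0.71, 0.0, -0.0]
ft_force: [0.4, 0.8, -1.3]
width: 0.0398
grip_force: 20.0
```

```bash
python3 -c "
from h import *
from bench import r
s=r.read_state();print(s['grip_force']);mv(s,[.476,.274,.105],0)"
```

```text
20.000181198120117
at [0.4401 0.1241 0.1091] yaw 0.5 tilt z [ 0.  0. -1.] delta [0.748 0.186 0.021] turn z 0.003 t 34.2 w 0.0398
```

>>> play_rows(claw=[1, 1, 1, 1, 1, 1, 1, 1], delta_pos=[[0.18, 0.045, 0], [0.19, 0.045, 0], [0.19, 0.045, 0], [0.19, 0.045, 0], [0, 0, 0.1], [0, 0, 0.1], [0, 0, 0], [0, 0, 0]], delta_rot=[[0, 0, 0], [0, 0, 0], [0, 0, 0], [0, 0, 0], [0, 0, 0], [0, 0, 0], [0, 0, 0], [0, 0, 0]])

```text
time: 35.05
ee_pos: [0.4747, 0.2734, 0.0685]
eef_rot: [0.705, 0.71, -0.001, -0.0]
ft_force: [-0.0, 0.1, 0.4]
width: 0.0397
grip_force: 20.0
```

```bash
python3 -c "
from h import *
from bench import r
s=r.read_state();print(s['grip_force']);mv(s,[.476,.274,.015],0)"
```

```text
19.999910295009613
at [0.4747 0.2734 0.0685] yaw 0.4 tilt z [-0.002 -0.002 -1.   ] delta [0.003 0.007 0.267] turn z 0.002 t 35.0 w 0.0397
```

>>> play_rows(claw=[1, 1, 1, 0.3, 0.3, 0.3, 0.3, 0.3], delta_pos=[[0.003, 0.005, 0.13], [0, 0, 0.13], [0, 0, 0], [0, 0, 0], [0, 0, 0], [0, 0, 0], [0, 0, -0.15], [0, 0, -0.15]], delta_rot=[[0, 0, 0], [0, 0, 0], [0, 0, 0], [0, 0, 0], [0, 0, 0], [0, 0, 0], [0, 0, 0], [0, 0, 0]])

```text
time: 35.85
ee_pos: [0.476, 0.2746, 0.0785]
eef_rot: [0.705, 0.709, -0.0, -0.0]
ft_force: [0.9, 0.4, 0.5]
width: 0.06
grip_force: 0.0
```

>>> play_rows(claw=[0.1, 0.1, 0.1, 0.1, 0.1, 0.1, 0.1, 0.1], delta_pos=[[0, 0, -0.15], [-0.23, -0.035, 0], [-0.23, -0.035, 0], [-0.23, -0.035, 0], [-0.23, -0.035, 0], [-0.23, -0.035, 0], [-0.23, -0.035, 0], [-0.22, -0.035, 0]], delta_rot=[[0, 0, 0], [0, 0, 0], [0, 0, 0], [0, 0, 0], [0, 0, 0], [0, 0, 0], [0, 0, 0], [0, 0, 0]])

```text
time: 36.65
ee_pos: [0.4292, -0.0474, 0.1083]
eef_rot: [0.705, 0.709, 0.001, 0.0]
ft_force: [1.0, -0.3, -0.7]
width: 0.0789
grip_force: 0.0
```

>>> play_rows(claw=[0.1, 0.1, 0.1, 0.1, 0.1], delta_pos=[[0, 0, 0], [0, 0, 0.05], [0, 0, 0.05], [0, 0, 0], [0, 0, 0]], delta_rot=[[0, 0, -0.035], [0, 0, -0.035], [0, 0, -0.035], [0, 0, 0], [0, 0, 0]])

```text
time: 37.15
ee_pos: [0.4295, -0.0455, 0.088]
eef_rot: [0.58, 0.814, 0.0, 0.0]
ft_force: [-0.9, -0.2, 0.1]
width: 0.0786
grip_force: 0.0
```

```bash
python3 wr.py .427 -.046 .0085 19
```

```text
at [ 0.4295 -0.0455  0.088 ] yaw 19.1 tilt z [ 0.001  0.    -1.   ] delta [ 0.002 -0.013  0.397] turn z 0.0 t 37.1 w 0.0786
wrist [(array([  46,   60, 2623], dtype=int32), array([ 0.425, -0.045])), (array([  36,   68, 1267], dtype=int32), array([ 0.572, -0.048])), (array([ 32,  59, 842], dtype=int32), array([ 0.32 , -0.144])), (array([ 227,   23, 4058], dtype=int32), array([ 0.607, -0.08 ]))]
roll [0.693 0.018] 95 long ax deg 
roll [ 0.674 -0.054] 90 long ax deg 
roll [0.62 0.03] 95 long ax deg 
roll [0.617 0.102] 97 long ax deg 
roll [ 0.612 -0.051] 92 long ax deg 
tile [0.486 0.36 ] 263 long ax deg 91.0
tile [0.482 0.317] 271 long ax deg 3.0
tile [0.476 0.275] 266 long ax deg 2.0
roll [ 0.465 -0.31 ] 85 long ax deg
```

>>> play_rows(claw=[0.1, 0.1, 0.1, 0.1, 1, 1, 1, 1], delta_pos=[[0, -0.015, 0.15], [0, 0, 0.15], [0, 0, 0.095], [0, 0, 0], [0, 0, 0], [0, 0, 0], [0, 0, 0], [0, 0, 0]], delta_rot=[[0, 0, 0], [0, 0, 0], [0, 0, 0], [0, 0, 0], [0, 0, 0], [0, 0, 0], [0, 0, 0], [0, 0, 0]])

```text
time: 38.05
ee_pos: [0.427, -0.0463, 0.0091]
eef_rot: [0.579, 0.815, 0.001, 0.0]
ft_force: [-0.2, -0.8, 0.3]
width: 0.0542
grip_force: 0.0
```

>>> play_rows(claw=[1, 1, 1, 1, 1, 1, 1, 1], delta_pos=[[0, 0, 0], [0, 0, 0], [0, 0, 0], [0, 0, 0], [0, 0, -0.2], [0, 0, -0.2], [0, 0, -0.1], [0, 0, 0]], delta_rot=[[0, 0, 0], [0, 0, 0], [0, 0, 0], [0, 0, 0], [0, 0, 0], [0, 0, 0.035], [0, 0, 0.035], [0, 0, 0.035]])

```text
time: 38.85
ee_pos: [0.4283, -0.0463, 0.1111]
eef_rot: [0.706, 0.708, 0.002, 0.001]
ft_force: [0.3, -0.5, -1.4]
width: 0.0299
grip_force: 20.0
```

>>> play_rows(claw=[1, 1], delta_pos=[[0, 0, 0], [0, 0, 0]], delta_rot=[[0, 0, 0], [0, 0, 0]])

```text
time: 39.05
ee_pos: [0.4261, -0.0465, 0.1079]
eef_rot: [0.704, 0.71, -0.0, -0.0]
ft_force: [0.1, -0.2, -0.6]
width: 0.0299
grip_force: 20.0
```

```bash
python3 -c "
from h import *
from bench import r
s=r.read_state();print(s['grip_force']);mv(s,[.473,.232,.105],0)"
```

```text
20.00009536743164
at [ 0.4261 -0.0465  0.1079] yaw 0.6 tilt z [-0.001 -0.    -1.   ] delta [1.39  0.248 0.014] turn z 0.003 t 39.0 w 0.0299
```

>>> play_rows(claw=[1, 1, 1, 1, 1, 1, 1, 1], delta_pos=[[0.2, 0.035, 0], [0.2, 0.035, 0], [0.2, 0.035, 0], [0.2, 0.035, 0], [0.2, 0.035, 0], [0.2, 0.035, 0], [0.19, 0.035, 0], [0, 0, 0.1]], delta_rot=[[0, 0, 0], [0, 0, 0], [0, 0, 0], [0, 0, 0], [0, 0, 0], [0, 0, 0], [0, 0, 0], [0, 0, 0]])

```text
time: 39.85
ee_pos: [0.4743, 0.2382, 0.0889]
eef_rot: [0.701, 0.713, 0.002, -0.0]
ft_force: [-0.3, -0.3, -0.1]
width: 0.0297
grip_force: 20.0
```

>>> play_rows(claw=[1, 1, 1], delta_pos=[[0, 0, 0.1], [0, 0, 0], [0, 0, 0]], delta_rot=[[0, 0, 0], [0, 0, 0], [0, 0, 0]])

```text
time: 40.15
ee_pos: [0.4734, 0.2312, 0.068]
eef_rot: [0.704, 0.71, -0.001, -0.0]
ft_force: [-0.6, -0.8, -0.5]
width: 0.03
grip_force: 20.0
```

```bash
python3 -c "
from h import *
from bench import r
s=r.read_state();print(s['grip_force']);mv(s,[.473,.232,.015],0)"
```

```text
19.999889731407166
at [0.4734 0.2312 0.068 ] yaw 0.4 tilt z [-0.001 -0.001 -1.   ] delta [ 0.004 -0.002  0.265] turn z 0.002 t 40.1 w 0.03
```

Place, then retreat clear of everything.

>>> play_rows(claw=[1, 1, 1, 0.3, 0.3, 0.3, 0.3, 0.3], delta_pos=[[0.005, 0, 0.13], [0, 0, 0.13], [0, 0, 0], [0, 0, 0], [0, 0, 0], [0, 0, 0], [0, 0, -0.15], [0, 0, -0.15]], delta_rot=[[0, 0, 0], [0, 0, 0], [0, 0, 0], [0, 0, 0], [0, 0, 0], [0, 0, 0], [0, 0, 0], [0, 0, 0]])

```text
time: 40.95
ee_pos: [0.4734, 0.2323, 0.0773]
eef_rot: [0.705, 0.709, -0.001, 0.0]
ft_force: [0.4, -0.5, -0.4]
width: 0.0582
grip_force: 0.0
```

>>> play_rows(claw=[0.3, 0.3, 0.3, 0.3, 0.3, 0.3, 0.3, 0.3], delta_pos=[[0, 0, -0.2], [0, 0, -0.2], [0, 0, -0.2], [0.22, -0.08, 0], [0.22, -0.08, 0], [0.22, -0.08, 0], [0.22, -0.08, 0], [0.22, -0.08, 0]], delta_rot=[[0, 0, 0], [0, 0, 0], [0, 0, 0], [0, 0, 0], [0, 0, 0], [0, 0, 0], [0, 0, 0], [0, 0, 0]])

```text
time: 41.75
ee_pos: [0.3916, 0.4538, 0.1974]
eef_rot: [0.705, 0.709, 0.001, -0.0]
ft_force: [0.6, 0.4, -0.3]
width: 0.0611
grip_force: 0.0
```

>>> play_rows(claw=[0.3, 0.3, 0.3, 0.3, 0.3, 0.3, 0.3, 0.3], delta_pos=[[0.22, -0.1, 0], [0.22, -0.1, 0], [0.2, -0.1, 0], [0, 0, 0], [0, 0, 0], [0, 0, 0], [0, 0, 0], [0, 0, 0]], delta_rot=[[0, 0, 0], [0, 0, 0], [0, 0, 0], [0, 0, 0], [0, 0, 0], [0, 0, 0], [0, 0, 0], [0, 0, 0]])

```text
time: 42.55
ee_pos: [0.3324, 0.5791, 0.1969]
eef_rot: [0.705, 0.709, 0.0, -0.0]
ft_force: [-0.3, -0.2, 0.8]
width: 0.061
grip_force: 0.0
```

```bash
python3 -c "
from h import *
from bench import r
c=r.camera('scene');im=dial(c,[.6395,.0202],-.0708);print(needle(im));t=r.camera('top');blobs(t)
cv2.imwrite('pics/f.png',np.hstack([cv2.resize(t['pixels'][120:370,120:520],(500,312)),im[:312,50:350]])[:,:,::-1])"
```

```text
(np.float32(2.9634387), np.float32(25.619902))
roll [0.693 0.018] 95 long ax deg 
roll [ 0.674 -0.054] 89 long ax deg 
roll [0.62 0.03] 93 long ax deg 
roll [0.617 0.102] 95 long ax deg 
roll [ 0.612 -0.051] 94 long ax deg 
tile [0.486 0.36 ] 265 long ax deg 91.0
tile [0.481 0.318] 266 long ax deg 3.0
tile [0.476 0.275] 267 long ax deg 2.0
roll [ 0.491 -0.27 ] 85 long ax deg 
tile [0.474 0.233] 261 long ax deg 91.0
```

View pics/f.png

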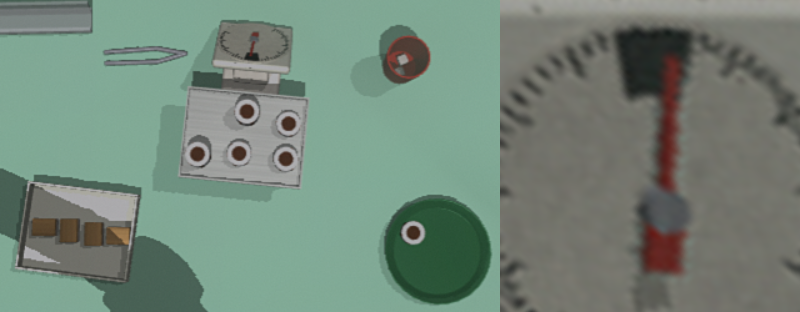

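>>> play_rows(claw=[0.2, 0.2, 0.2, 0.2, 0.2, 0.2, 0.2, 0.2], delta_pos=[[-0.2, 0.1, 0], [-0.21, 0.1, 0], [-0.21, 0.1, 0], [-0.21, 0.1, 0], [-0.21, 0.1, 0], [-0.21, 0.1, 0], [-0.21, 0, 0], [-0.21, 0, 0]], delta_rot=[[0, 0, 0], [0, 0, 0], [0, 0, 0], [0, 0, 0], [0, 0, 0], [0, 0, 0], [0, 0, 0], [0, 0, 0]])

```text
time: 43.45
ee_pos: [0.4539, 0.2444, 0.1964]
eef_rot: [0.705, 0.709, 0.0, -0.0]
ft_force: [1.2, 0.5, 0.8]
width: 0.0698
grip_force: 0.0
```

>>> play_rows(claw=[0.2, 0.2, 0.2, 0.2, 0.2, 0.2, 0.2, 0.2], delta_pos=[[-0.21, 0.02, 0], [-0.21, 0.02, 0], [-0.21, 0.02, 0], [-0.21, 0.02, 0], [-0.21, 0.02, 0], [-0.21, 0.02, 0], [-0.21, 0.02, 0], [-0.21, 0.02, 0]], delta_rot=[[0, 0, 0], [0, 0, 0], [0, 0, 0], [0, 0, 0], [0, 0, 0], [0, 0, 0], [0, 0, 0], [0, 0, 0]])

```text
time: 44.25
ee_pos: [0.4875, -0.091, 0.1967]
eef_rot: [0.705, 0.709, 0.001, 0.0]
ft_force: [0.3, -0.6, 0.3]
width: 0.0697
grip_force: 0.0
```

>>> play_rows(claw=[0.2, 0.2, 0.2, 0.2, 0.2, 0.2, 0.2, 0.2], delta_pos=[[-0.21, 0, 0], [-0.21, 0, 0], [-0.21, 0, 0.1], [-0.2, 0, 0.1], [-0.06, 0, 0.1], [0, 0, 0.1], [0, 0, 0], [0, 0, 0]], delta_rot=[[0, 0, 0], [0, 0, 0], [0, 0, 0], [0, 0, 0], [0, 0, 0], [0, 0, 0], [0, 0, 0], [0, 0, 0]])

```text
time: 45.05
ee_pos: [0.4889, -0.267, 0.1168]
eef_rot: [0.705, 0.709, 0.0, -0.0]
ft_force: [0.6, -0.2, 0.6]
width: 0.0697
grip_force: 0.0
```

```bash
python3 wr.py .490 -.269 .016; python3 -c "
from h import *
from bench import r
c=r.camera('wrist');cv2.imwrite('pics/w5.png',c['pixels'][:,:,::-1])"
```

```text
at [ 0.4889 -0.267   0.1168] yaw 0.4 tilt z [-0.  0. -1.] delta [-0.01   0.006  0.504] turn z 0.002 t 45.0 w 0.0697
wrist [(array([ 30,  30, 703], dtype=int32), array([ 0.49 , -0.267])), (array([ 30,  67, 900], dtype=int32), array([ 0.627, -0.335])), (array([ 31,  63, 840], dtype=int32), array([ 0.352, -0.339])), (array([ 401,   24, 6395], dtype=int32), array([ 0.607, -0.377]))]
roll [0.693 0.018] 95 long ax deg 
roll [ 0.674 -0.054] 90 long ax deg 
roll [0.62 0.03] 95 long ax deg 
roll [0.617 0.102] 96 long ax deg 
roll [ 0.612 -0.051] 95 long ax deg 
tile [0.486 0.36 ] 264 long ax deg 91.0
tile [0.482 0.317] 270 long ax deg 3.0
tile [0.476 0.275] 266 long ax deg 2.0
roll [ 0.491 -0.266] 57 long ax deg 
tile [0.474 0.233] 260 long ax deg 91.0
```

View pics/w5.png

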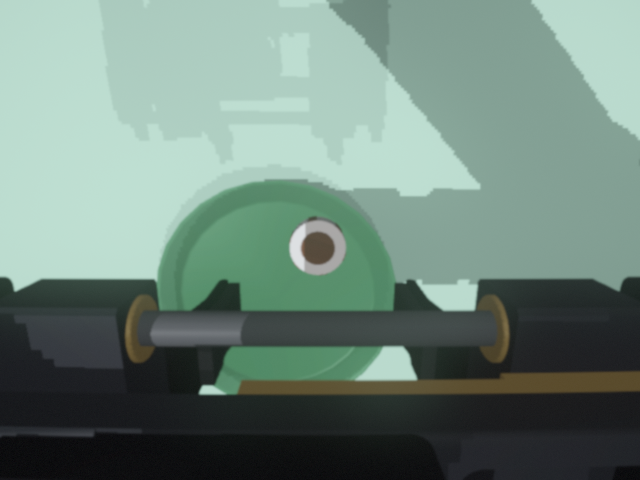

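>>> play_rows(claw=[0.38, 0.38, 0.38, 0.38, 0.38, 1, 1, 1], delta_pos=[[-0.005, 0.004, 0.15], [0, 0, 0.15], [0, 0, 0.14], [0, 0, 0.055], [0, 0, 0], [0, 0, 0], [0, 0, 0], [0, 0, 0]], delta_rot=[[0, 0, 0], [0, 0, 0], [0, 0, 0], [0, 0, 0], [0, 0, 0], [0, 0, 0], [0, 0, 0], [0, 0, 0]])

```text
time: 46.0
ee_pos: [0.4905, -0.2684, 0.0185]
eef_rot: [0.705, 0.709, 0.001, 0.001]
ft_force: [0.3, 0.8, 5.0]
width: 0.0377
grip_force: 20.2
```

>>> play_rows(claw=[1, 1, 1], delta_pos=[[0, 0, 0], [0, 0, 0], [0, 0, 0]], delta_rot=[[0, 0, 0], [0, 0, 0], [0, 0, 0]])

```text
time: 46.3
ee_pos: [0.4905, -0.2684, 0.0185]
eef_rot: [0.705, 0.709, 0.001, 0.001]
ft_force: [-0.4, 0.8, 7.6]
width: 0.038
grip_force: 20.0
```

>>> play_rows(claw=[1, 1, 1, 1, 1, 1, 1, 1], delta_pos=[[0, 0, -0.015], [-0.05, -0.03, 0], [-0.05, -0.03, 0], [-0.05, -0.03, 0], [-0.06, -0.04, 0], [0, 0, 0.012], [0, 0, 0], [0, 0, 0]], delta_rot=[[0, 0, 0], [0, 0, 0], [0, 0, 0], [0, 0, 0], [0, 0, 0], [0, 0, 0], [0, 0, 0], [0, 0, 0]])

```text
time: 47.1
ee_pos: [0.4634, -0.3119, 0.0184]
eef_rot: [0.705, 0.709, -0.0, 0.001]
ft_force: [-3.2, -2.5, 7.6]
width: 0.0376
grip_force: 20.0
```

>>> play_rows(claw=[0.4, 0.4, 0.4, 0.4, 0.4, 0.4, 0.4, 0.4], delta_pos=[[0, 0, 0], [0, 0, 0], [0, 0, 0], [0, 0, -0.15], [0, 0, -0.2], [0, 0, -0.2], [0, 0, -0.2], [0, 0, -0.1]], delta_rot=[[0, 0, 0], [0, 0, 0], [0, 0, 0], [0, 0, 0], [0, 0, 0], [0, 0, 0], [0, 0, 0], [0, 0, 0]])

```text
time: 47.9
ee_pos: [0.4648, -0.3108, 0.1911]
eef_rot: [0.705, 0.709, 0.001, 0.002]
ft_force: [0.6, -0.3, -0.1]
width: 0.0521
grip_force: 0.0
```

>>> play_rows(claw=[0.4, 0.4, 0.4, 0.4, 0.4, 0.4, 0.4, 0.4], delta_pos=[[-0.18, 0, 0], [-0.18, 0, 0], [-0.18, 0, 0], [-0.15, 0, 0], [0, 0, 0], [0, 0, 0], [0, 0, 0], [0, 0, 0]], delta_rot=[[0, 0, 0], [0, 0, 0], [0, 0, 0], [0, 0, 0], [0, 0, 0], [0, 0, 0], [0, 0, 0], [0, 0, 0]])

```text
time: 48.7
ee_pos: [0.4656, -0.4469, 0.1879]
eef_rot: [0.704, 0.71, 0.001, -0.0]
ft_force: [1.0, 0.9, -0.0]
width: 0.0519
grip_force: 0.0
```

```bash
python3 st.py .463 -.31 .2; python3 -c "
from h import *
from bench import r
t=r.camera('top')['pixels'];c=r.camera('scene')['pixels']
cv2.imwrite('pics/f2.png',np.hstack([cv2.resize(t[220:400,380:560],(360,360)),cv2.resize(c[270:405,90:225],(360,360))])[:,:,::-1])"
```

```text
at [ 0.4656 -0.4469  0.1879] yaw 0.5 tilt z [ 0.001  0.001 -1.   ] delta [ 0.685 -0.007 -0.06 ] turn z 0.003 t 48.7 w 0.0519
(np.float32(2.9850698), np.float32(25.623697))
roll [0.693 0.018] 94 long ax deg 
roll [ 0.674 -0.054] 89 long ax deg 
roll [0.62 0.03] 95 long ax deg 
roll [0.617 0.102] 97 long ax deg 
roll [ 0.612 -0.051] 95 long ax deg 
tile [0.486 0.36 ] 264 long ax deg 91.0
tile [0.482 0.317] 271 long ax deg 3.0
tile [0.476 0.275] 265 long ax deg 2.0
tile [0.474 0.233] 260 long ax deg 91.0
roll [ 0.464 -0.313] 89 long ax deg
```

View pics/f2.png

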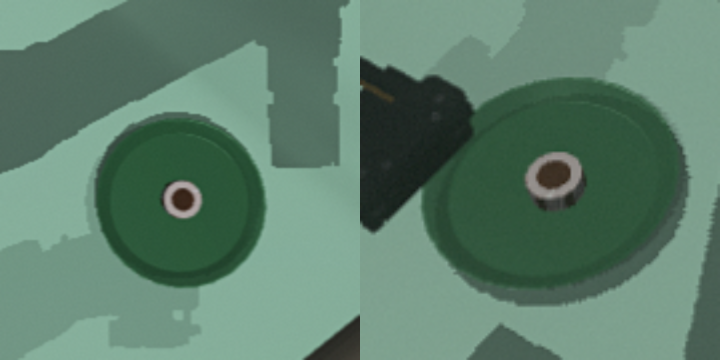

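The roll stands in the middle of the saucer, the four tiles are in the tray, and the needle reads 25.6 mm, inside the band. Handing in.

```bash
python3 -c "
from bench import r
print(r.close_job())"
```

```text
the job is handed in; nothing more can be done
None
```

I handed the job in at about 49 s: the needle rests at about 25.6 mm, inside the dark band, with two tens and three fives on the pan; the fourth five is in the saucer (re-centred after it was knocked aside); all four tiles are in the tray; and I left the cup and tongs alone.

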